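Set the straightedge on its stop posts and put the setting blocks away

ROBOT

A 6-joint arm with a two-finger parallel gripper is mounted at the origin on a cart in front of the work surface, level with it; the furniture and walls round the work are solid. World frame = base frame: x ahead of the robot, y to its left, z up, the work surface at z = 0. Lengths are in m, angles in rad, forces in N, time in s.
With the tool pointing down it reaches from about 0.3 to 0.875 m from the base axis. Payload 6.4 kg.
Tool frame: the origin (TCP) lies where the fingers leave the gripper's body, on its centre line; the fingertips stand 73 mm ahead of it and the grasp point (between the pads) lies 54 mm ahead of it; z points along the fingers, y is the line along which they close (so a half turn about z gives the same grasp; the last joint's range is limited). The gripper opens to 85 mm and grips with 20 to 120 N. Pads are 22 mm wide; open, the fingers measure 114 mm over their backs; the gripper's body (76 mm by 85 mm) begins 54 mm behind the grasp point. The pads swing forward as they close: fully open they stand 13 mm farther back than shut.
Start: joints at [0.974, 0.181, 1.607, -0, 1.354, -0.206], TCP at [0.219, 0.532, 0.304] pointing down, gripper open.
Joint ranges: [-2.99, 2.99], [-0.89, 2.07], [0.3, 2.58], [-1.14, 4.28], [0, 2.63], [-3.12, 3.12]. Speed limits (rad/s): [2.57, 2.57, 3.01, 3.14, 3.14, 3.14].

INTERFACE

Orientations are given as a unit quaternion [w, x, y, z].
In Python, from bench import ctrl gives the robot as it stands.
- The arm moves only by the tool carry_out, never from a script. Its argument "steps" is one flat list of numbers, 7 for each row, row after row: the shift along the tool's x, y, z in m, then the turn, a rotation vector about the tool's x, y, z in rad, then the opening, from 0 (shut) to 1 (fully open). In form: [dx, dy, dz, wx, wy, wz, claw, dx, dy, dz, wx, wy, wz, claw, ...]. A call has 1 to 20 rows; each row is the pose to reach, as a shift and turn from the pose commanded when the call began, along the tool's axes at that moment; what a row does not reach only later rows make up. A row lasts 1/10 s, in which the tool goes at most 50 mm and 8.59 degrees, less where a joint would pass 70% of its speed; a pose out of reach is approached as far as the arm can. A call with a gripper value outside its range is refused whole. The fingers move at their own pace and stop on an object; the grip force is fixed at half the most. Time passes only in rows, so rows that repeat a pose let the fingers close. It gives the time, the measured TCP pose, the force, the opening and the grip force at its end, in the units of the state.
- ctrl.get_obs(): the state, without advancing time (a new reading comes with each control period).
- ctrl.camera(name): name is "side" or "top" or "wrist"; returns the picture (400x640x3 uint8, red, green, blue); there is no depth.
- ctrl.camera_params(name): a dict with "vertical_fov" (degrees; the focal length in pixels is half the picture's height over the tangent of half this angle, whatever the lens; pixels are square), "cx", "cy" (the principal point, pixels), "cam_to_world" (4x4, takes a point from camera to world coordinates); the wrist camera has in their place "hand_eye" (4x4, takes a point from camera to tool coordinates, whose origin is the TCP and whose axes are the flange's). Camera axes: x right, y down, z forward; pixel columns grow to the right and rows downward; lengths in m; the calibration is good to about 2 mm. A picture is of the moment at which its call begins: read the wrist's pose just before it. camera_params takes no time and is no camera call.
- ctrl.hand_in(): hands the job in; it is judged then, once.
The state is a dict: "time_s": time; "q": joint angles; "dq": joint speeds; "joint_efforts": joint torques, N m; "eef_pos": TCP position; "eef_rot": TCP orientation; "wrist_force": force on the tool from outside, world axes, zero at the start; "torque": the same for the moment, N m; "opening": opening from 0.0 (shut) to 1.0 (fully open); "grasp_force": force on a finger pad.
Only numpy, scipy, OpenCV 4.12 (cv2) and the standard library are available. Lean on these libraries where they do the work, as an engineer would, in place of code of your own. Each camera call takes 0.05 s, during which the arm holds its last target. There are 200 camera calls.

TASK

Get the blue marking-out mat ready for the next job: put every setting block lying there back flat into its own slot in the rack, the one whose label has the colour of the block's band, and slide the straightedge along the mat until its working edge (the one with the dark strip) touches both brass stop posts at once. Then stand the two hold-down weights upright on the straightedge, one well out on each half, with the edge still touching both posts. Leave the calliper, the red screwdriver and the pen where they lie.

Things in the scene. Friction and masses are not known exactly. Their poses are not given: they have to be found in the camera images.
- mat: fixed blue marking-out mat with a printed grid, 260 x 440 x 3 mm; origin at the centre of its underside on the bench, x along the short side, y along the long side; its top is 3 mm above the bench. Straightedge, blocks and posts stand on it
- straightedge: loose flat bar 200 x 50 x 12 mm (x, y, z), aluminium, about 0.25 kg, lying on the mat; origin at the centre of its underside, x along its length, y toward its working edge (the long side face at y = +25 mm, the side with the dark strip and the tick marks on top), z up. Bare it slides on the mat at 1 to 3 N, with both weights on at up to 8 N
- post_near: fixed brass stop post with a red ring, 20 mm diameter, 32 mm high, standing on the mat; origin at the centre of its foot, z up. The post nearer the robot. It is touched when its centre is 35 mm from the middle line of the straightedge
- post_far: the same kind of fixed stop post, the one farther from the robot, 110 to 150 mm from post_near
- rack: fixed plywood board 135 x 275 x 8 mm carrying the four slots side by side along its y, 65 mm apart, long sides along its x; origin at the centre of its underside
- block_red: steel setting block with a red band round its middle, 60 x 30 x 30 mm, x along its length, about 0.25 kg; origin at the centre of its 30 mm wide underside; any of its four long faces may lie down. May be absent
- block_red_mid (a point): centre of block_red, 15 mm from each long face
- slot_red: fixed grey open tray with a red label on its end nearest the robot, outside 77 x 47 x 13 mm, walls and floor 4 mm, inside 69 x 39 mm and 9 mm deep, long side along x; origin at the centre of its underside on the rack board. Which tray stands where varies
- block_yellow: steel setting block with a yellow band round its middle, 70 x 30 x 30 mm, x along its length, about 0.25 kg; origin at the centre of its 30 mm wide underside; any of its four long faces may lie down. May be absent
- block_yellow_mid (a point): centre of block_yellow, 15 mm from each long face
- slot_yellow: fixed grey open tray with a yellow label on its end nearest the robot, outside 87 x 47 x 13 mm, walls and floor 4 mm, inside 79 x 39 mm and 9 mm deep, long side along x; origin at the centre of its underside on the rack board. Which tray stands where varies
- block_blue: steel setting block with a blue band round its middle, 80 x 30 x 30 mm, x along its length, about 0.25 kg; origin at the centre of its 30 mm wide underside; any of its four long faces may lie down. May be absent
- block_blue_mid (a point): centre of block_blue, 15 mm from each long face
- slot_blue: fixed grey open tray with a blue label on its end nearest the robot, outside 97 x 47 x 13 mm, walls and floor 4 mm, inside 89 x 39 mm and 9 mm deep, long side along x; origin at the centre of its underside on the rack board. Which tray stands where varies
- block_green: steel setting block with a green band round its middle, 90 x 30 x 30 mm, x along its length, about 0.25 kg; origin at the centre of its 30 mm wide underside; any of its four long faces may lie down. May be absent
- block_green_mid (a point): centre of block_green, 15 mm from each long face
- slot_green: fixed grey open tray with a green label on its end nearest the robot, outside 107 x 47 x 13 mm, walls and floor 4 mm, inside 99 x 39 mm and 9 mm deep, long side along x; origin at the centre of its underside on the rack board. Which tray stands where varies
- weight_a: dark steel hold-down weight, about 0.3 kg, round foot 44 mm in diameter and 26 mm high, then a round grip knob 26 mm in diameter from 30 to 52 mm height; origin at the centre of its underside, z up. weight_a and weight_b are alike
- weight_b: dark steel hold-down weight, about 0.3 kg, round foot 44 mm in diameter and 26 mm high, then a round grip knob 26 mm in diameter from 30 to 52 mm height; origin at the centre of its underside, z up. weight_a and weight_b are alike
- calliper: bystander: digital calliper 64 x 198 x 12 mm lying on the bench; origin at the centre of its underside, y along its length
- driver_red: bystander: red-handled screwdriver 180 mm long, 25 mm thick, lying on the bench; origin at the centre of its underside, y along its length
- marker_2: bystander: white pen with blue cap 126 mm long, 14 mm thick, lying on the bench; origin at the centre of its underside, y along its length
Mind the look-alikes: they are no part of the job. What is shaped like the weight_b but pink or purple is not meant.

How it is judged:
By the outcome, as a careful person would: the job done as asked, in the order asked, and still so for the second after the job is handed in, with the robot touching nothing.
Of block_red, block_yellow, block_blue, block_green only 2 to 4 are there at a start; the rules pass over those that are not, and their reading is None.
At some moment in a run one of straightedge, block_red, block_yellow, block_blue, block_green may be knocked a few centimetres aside while the robot is not near it.
Once in a run the grip may slacken for a moment while it holds something.
It also fails if it takes over 210 s, if anything falls off the work surface, if the arm or the gripper's body presses on something with over 40 N, if the wrist force passes 120 N, or if a joint passes its speed limit or range.

## Working session

There is one attempt and no reset: what is moved stays moved. The work goes in short steps, Python scripts to look and compute and a tool call to move; the robot and the scene stay as the last step left them, time stands still between calls to the robot, and variables do not carry over. Pictures are saved under pics/ and viewed, at most 14 in all, crops included, and the job is handed in when it is done.

Besides the shell and the picture viewer there is one more tool, called after "Emit:" as name(argument=value, ...), one argument or row to a line, values as JSON. carry_out: Moves the arm, as the interface text tells. Its arguments: {"type":"object","properties":{"steps":{"type":"array"}},"required":["steps"]}

```bash
ls; mkdir -p pics; python3 - <<'E'
from bench import ctrl
import cv2,numpy as np
o=ctrl.get_obs();print({k:np.round(v,3) for k,v in o.items()})
for n in("top","side"):
    cv2.imwrite(f"pics/{n}0.png",ctrl.camera(n)[:,:,::-1])
for n in("top","side","wrist"):
    print(n,ctrl.camera_params(n))
E
```

```text
pics
{'time_s': np.float64(0.0), 'q': array([ 0.974,  0.182,  1.608, -0.   ,  1.354, -0.206]), 'dq': array([-0.002, -0.001, -0.001, -0.   ,  0.001,  0.001]), 'joint_efforts': array([-0.0000e+00, -4.4487e+01, -3.5134e+01, -0.0000e+00,  9.0000e-03,
       -0.0000e+00]), 'eef_pos': array([0.219, 0.531, 0.303]), 'eef_rot': array([-0.   ,  0.194,  0.981, -0.001]), 'wrist_force': array([-0.844,  0.159,  0.593]), 'torque': array([-0.006, -0.025, -0.039]), 'grasp_force': np.float64(0.0), 'opening': np.float64(1.004)}
top {'vertical_fov': 48.076993838135024, 'cx': 318.71761456916306, 'cy': 194.4806138343345, 'cam_to_world': array([[ 0.01519562, -0.98209848,  0.18775429,  0.18362869],
       [-0.99980337, -0.01253153,  0.01536814, -0.02580277],
       [-0.01274018, -0.1879509 , -0.98209579,  1.52712084],
       [ 0.        ,  0.        ,  0.        ,  1.        ]])}
side {'vertical_fov': 43.24158125262163, 'cx': 326.10577293637476, 'cy': 201.16032490632634, 'cam_to_world': array([[-0.98027398, -0.10347244,  0.16839352,  0.14787607],
       [-0.19634872,  0.60720409, -0.76990283,  1.47554455],
       [-0.02258551, -0.78777957, -0.61554305,  1.22387141],
       [ 0.        ,  0.        ,  0.        ,  1.        ]])}
wrist {'vertical_fov': 60.24742299457776, 'cx': 320.66317813472534, 'cy': 197.20996089401848, 'hand_eye': array([[-5.45489274e-05, -9.58888145e-01, -2.83784289e-01,
         7.39331843e-02],
       [ 9.99999638e-01,  1.88616409e-04, -8.29541857e-04,
        -7.21610301e-04],
       [ 8.48964226e-04, -2.83784231e-01,  9.58887788e-01,
        -7.09058790e-02],
       [ 0.00000000e+00,  0.00000000e+00,  0.00000000e+00,
         1.00000000e+00]])}
```

```bash
python3 - <<'E'
import cv2
i=cv2.imread("pics/top0.png");cv2.imwrite("pics/top0b.png",cv2.resize(i,(800,500),interpolation=cv2.INTER_CUBIC))
E
```

```text
(no output)
```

View pics/top0b.png

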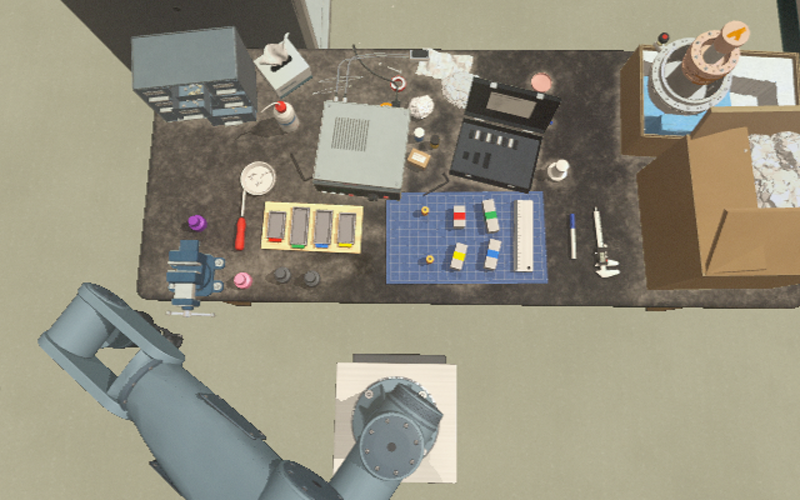

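View pics/side0.png

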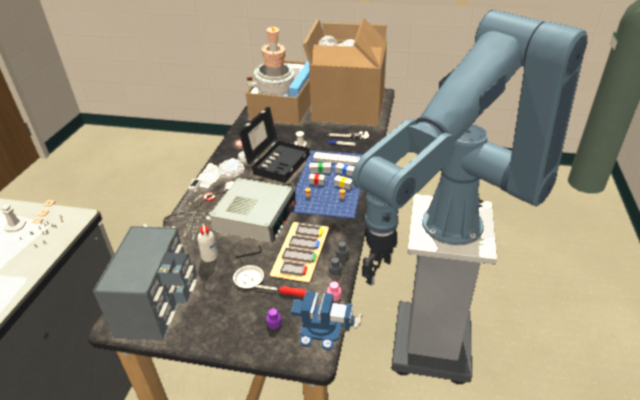

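```bash
cat > h.py <<'E'
from bench import ctrl
import cv2,numpy as np
from scipy.spatial.transform import Rotation as R
def pose():
    o=ctrl.get_obs();w,x,y,z=o["eef_rot"];T=np.eye(4);T[:3,:3]=R.from_quat([x,y,z,w]).as_matrix();T[:3,3]=o["eef_pos"];return T
def ray(name,uv,z,T=None):
    p=ctrl.camera_params(name);f=200/np.tan(np.radians(p["vertical_fov"]/2))
    C=p["cam_to_world"] if name!="wrist" else T@p["hand_eye"]
    uv=np.atleast_2d(uv).astype(float);d=np.c_[(uv[:,0]-p["cx"])/f,(uv[:,1]-p["cy"])/f,np.ones(len(uv))]@C[:3,:3].T
    c=C[:3,3];return c+d*((z-c[2])/d[:,2])[:,None]
def snap(name,fn,crop=None,k=1):
    T=pose();i=ctrl.camera(name)[:,:,::-1]
    np.save(f"pics/{fn}.npy",T);cv2.imwrite(f"pics/{fn}_raw.png",i)
    if crop:i=i[crop[1]:crop[3],crop[0]:crop[2]]
    cv2.imwrite(f"pics/{fn}.png",cv2.resize(i,None,fx=k,fy=k,interpolation=cv2.INTER_CUBIC));return T
def px(proj,name,T=None):
    p=ctrl.camera_params(name);f=200/np.tan(np.radians(p["vertical_fov"]/2))
    C=p["cam_to_world"] if name!="wrist" else T@p["hand_eye"]
    q=(np.atleast_2d(proj)-C[:3,3])@C[:3,:3];return np.c_[q[:,0]/q[:,2]*f+p["cx"],q[:,1]/q[:,2]*f+p["cy"]]
def go(xyz,yaw=None,):
    "shift+turn in the tool frame to reach TCP xyz with tool straight down, tool-y (closing line) along world yaw (mod pi)"
    T=pose();d=T[:3,:3].T@(np.array(xyz)-T[:3,3]);w=np.zeros(3)
    if yaw is not None:
        best=None
        for s in(0,np.pi):
            y=np.array([np.cos(yaw+s),np.sin(yaw+s),0]);z=np.array([0,0,-1.]);x=np.cross(y,z)
            r=R.from_matrix(T[:3,:3].T@np.c_[x,y,z]).as_rotvec()
            if best is None or np.linalg.norm(r)<np.linalg.norm(best):best=r
        w=best
    return np.round(d,4),np.round(w,3)
E
python3 - <<'E'
import cv2
i=cv2.imread("pics/top0.png")[150:235,205:440];cv2.imwrite("pics/c1.png",cv2.resize(i,None,fx=3.4,fy=3.4,interpolation=cv2.INTER_CUBIC))
from h import *
k=0.8
for n,u,z in [("a_sl_red",(277,225),.015),("green",(300,225),.015),("blue",(323,225),.015),("yel",(346,228),.015),("w1",(281,272),.05),("w2",(311,277),.05),("post_far",(425,209),.035),("post_near",(430,258),.035),("bred",(459.5,216),.033),("bgreen",(491,216),.033),("byel",(459,257),.033),("bblue",(493,254),.033),("se",(524,235),.015)]:
    print(n,np.round(ray("top",np.array(u)*k,z)[0],3))
E
```

```text
a_sl_red [0.519 0.335 0.015]
green [0.52  0.271 0.015]
blue [0.521 0.207 0.015]
yel [0.513 0.143 0.015]
w1 [0.384 0.309 0.05 ]
w2 [0.371 0.228 0.05 ]
post_far [ 0.565 -0.074  0.035]
post_near [ 0.429 -0.088  0.035]
bred [ 0.547 -0.168  0.033]
bgreen [ 0.548 -0.254  0.033]
byel [ 0.433 -0.166  0.033]
bblue [ 0.443 -0.258  0.033]
se [ 0.5   -0.347  0.015]
```

View pics/c1.png

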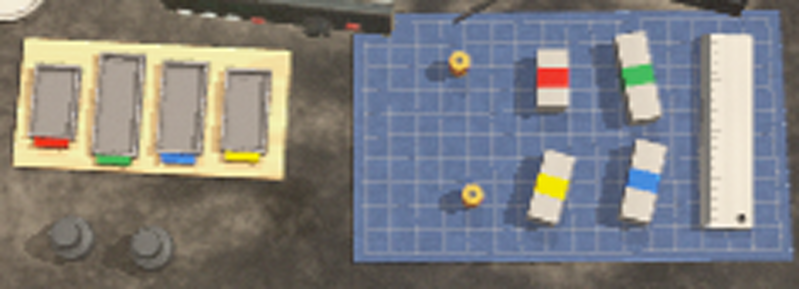

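Top view crop: all four blocks, rack order from left is red, green, blue, yellow, tick-edge faces the posts, weights at lower left. Move over the rack for a closer look.

```bash
python3 -c "
from h import *
print(go([.46,.22,.30],np.pi/2))"
```

```text
(array([-0.3416, -0.196 ,  0.0032]), array([-0.001, -0.001, -0.391]))
```

Emit:
carry_out(
  steps=[-0.342,-0.196,0.003,0,0,-0.391,1,-0.342,-0.196,0.003,0,0,-0.391,1,-0.342,-0.196,0.003,0,0,-0.391,1,-0.342,-0.196,0.003,0,0,-0.391,1,-0.342,-0.196,0.003,0,0,-0.391,1,-0.342,-0.196,0.003,0,0,-0.391,1,-0.342,-0.196,0.003,0,0,-0.391,1,-0.342,-0.196,0.003,0,0,-0.391,1,-0.342,-0.196,0.003,0,0,-0.391,1,-0.342,-0.196,0.003,0,0,-0.391,1,-0.342,-0.196,0.003,0,0,-0.391,1,-0.342,-0.196,0.003,0,0,-0.391,1,-0.342,-0.196,0.003,0,0,-0.391,1,-0.342,-0.196,0.003,0,0,-0.391,1],
)

```text
time_s: 1.5
eef_pos: [0.46, 0.2211, 0.301]
eef_rot: [0.0, -0.001, 1.0, 0.0]
wrist_force: [-0.1, 0.2, -0.0]
opening: 1.001
grasp_force: 0.0
```

```bash
python3 -c "
from h import *
T=snap('wrist','w1',None,1.25);print(np.round(T,3))"
```

```text
[[-1.    -0.002  0.     0.46 ]
 [-0.002  1.     0.     0.221]
 [-0.     0.    -1.     0.301]
 [ 0.     0.     0.     1.   ]]
```

View pics/w1.png

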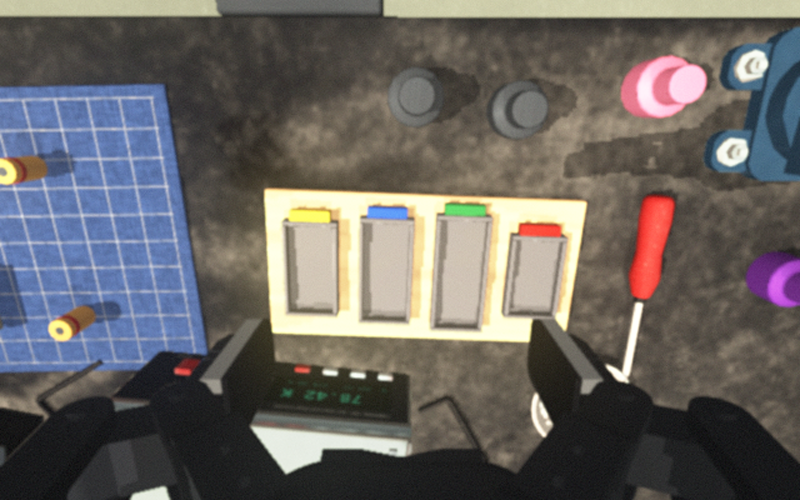

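```bash
python3 -c "
from h import *
T=np.load('pics/w1.npy')
def m(n,u,z): 
    p=ray('wrist',np.array(u)/1.25,z,T); print(n,np.round(p.mean(0),4),np.round(np.linalg.norm(np.roll(p,-1,0)-p,axis=1),4) if len(p)>1 else '')
    return p
r=m('rack',[(265,190),(586,201),(567,341),(271,333)],.008)
for k in(0,1,2,3):
    a=r[(k+1)%4]-r[k];print(np.degrees(np.arctan2(a[1],a[0])))
m('yel',[(285,221),(338,221),(339,315),(288,314)],.021)
m('blue',[(361,219),(413,219),(412,323),(361,323)],.021)
m('green',[(437,215),(490,216),(482,329),(432,329)],.021)
m('red',[(511,235),(566,235),(559,315),(505,315)],.021)
m('wA',[(418,95)],.052);m('wB',[(528,107)],.052)
m('pn',[(10,172)],.035);m('pf',[(65,324)],.035)
"
```

```text
rack [0.5151 0.2403 0.008 ] [0.2734 0.1332 0.2781 0.1346]
88.1517682938027
-0.5942937772394505
-91.56577161119345
177.3920254776363
yel [0.5103 0.1447 0.021 ] [0.0443 0.0859 0.0454 0.085 ]
blue [0.5135 0.2087 0.021 ] [0.0433 0.0954 0.0457 0.0954]
green [0.5148 0.2722 0.021 ] [0.0441 0.1039 0.045  0.1047]
red [0.5161 0.3373 0.021 ] [0.0463 0.0737 0.0481 0.0737]
wA [0.3697 0.2327 0.052 ] 
wB [0.3775 0.3105 0.052 ] 
pn [ 0.4259 -0.0827  0.035 ] 
pf [ 0.5558 -0.0685  0.035 ]
```

Wrist view: trays at (312,267) yellow, (387,271) blue, (461,272) green, (535,275) red; weights at (418,95) and (528,107). Now over the mat.

Emit:
carry_out(
  steps=[0.0,-0.44,0.0,0,0,0,0.6,0.0,-0.44,0.0,0,0,0,0.6,0.0,-0.44,0.0,0,0,0,0.6,0.0,-0.44,0.0,0,0,0,0.6,0.0,-0.44,0.0,0,0,0,0.6,0.0,-0.44,0.0,0,0,0,0.6,0.0,-0.44,0.0,0,0,0,0.6,0.0,-0.44,0.0,0,0,0,0.6,0.0,-0.44,0.0,0,0,0,0.6,0.0,-0.44,0.0,0,0,0,0.6,0.0,-0.44,0.0,0,0,0,0.6,0.0,-0.44,0.0,0,0,0,0.6,0.0,-0.44,0.0,0,0,0,0.6],
)

```text
time_s: 2.85
eef_pos: [0.4609, -0.2184, 0.3009]
eef_rot: [0.0, -0.001, 1.0, 0.0]
wrist_force: [-0.9, -0.2, -0.2]
opening: 0.601
grasp_force: 0.0
```

```bash
python3 -c "
from h import *
T=snap('wrist','w2',None,1.25);print(np.round(T,3))"
```

```text
[[-1.    -0.002  0.     0.461]
 [-0.002  1.     0.    -0.218]
 [-0.     0.    -1.     0.301]
 [ 0.     0.     0.     1.   ]]
```

View pics/w2.png

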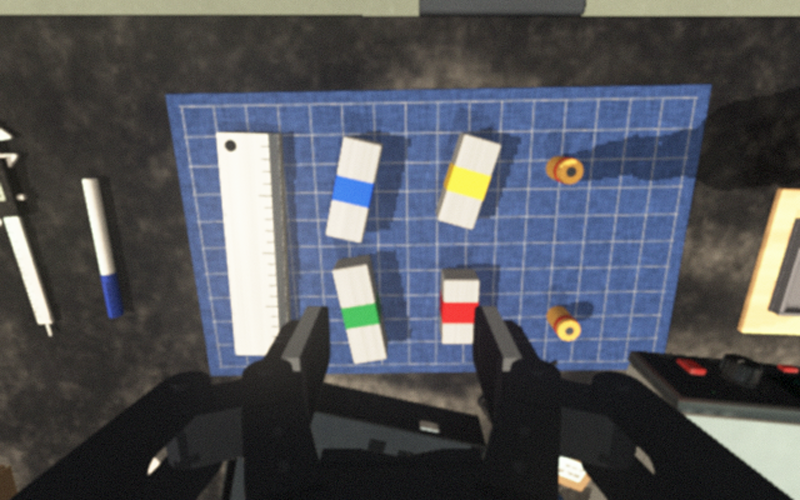

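```bash
python3 -c "
from h import *
T=np.load('pics/w2.npy')
def m(n,u,z): 
    p=ray('wrist',np.array(u)/1.25,z,T); print(n,np.round(p.mean(0),4),np.round(np.linalg.norm(np.roll(p,-1,0)-p,axis=1),4) if len(p)>1 else '',end=' ')
    if len(p)>1:
        a=p[2]+p[3]-p[0]-p[1];print(np.degrees(np.arctan2(a[1],a[0])).round(1))
    return p
m('yel',[(467,135),(500,147),(472,229),(438,219)],.033)
m('blue',[(344,137),(382,144),(361,242),(326,236)],.033)
m('green',[(334,270),(371,265),(386,360),(350,363)],.033)
m('red',[(442,281),(478,281),(479,345),(441,342)],.033)
m('se',[(217,134),(269,133),(282,355),(234,355)],.015)
m('pn',[(571,172)],.035);m('pf',[(566,330)],.035)
"
```

```text
yel [ 0.4353 -0.1652  0.033 ] [0.0272 0.0674 0.029  0.0686] -16.5
blue [ 0.4416 -0.2565  0.033 ] [0.0294 0.0801 0.0288 0.0801] -12.8
green [ 0.5495 -0.2532  0.033 ] [0.0312 0.09   0.0323 0.0885] 7.2
red [ 0.5463 -0.1676  0.033 ] [0.0302 0.0602 0.0336 0.0572] 2.4
se [ 0.4981 -0.3485  0.015 ] [0.0418 0.2005 0.0448 0.1999] -1.8
pn [ 0.4258 -0.0868  0.035 ]  pf [ 0.5612 -0.0757  0.035 ]
```

```bash
python3 -c "
from h import *
print(go([.4345,-.166,.085],np.radians(73.5)))"
```

```text
(array([0.0263, 0.0525, 0.216 ]), array([0.  , 0.  , 0.29]))
```

Emit:
carry_out(
  steps=[0.026,0.052,0.14,0,0,0.29,0.6,0.026,0.052,0.14,0,0,0.29,0.6,0.026,0.052,0.14,0,0,0.29,0.6,0.026,0.052,0.14,0,0,0.29,0.6,0.026,0.052,0.14,0,0,0.29,0.6,0.026,0.052,0.16,0,0,0.29,0.6,0.026,0.052,0.18,0,0,0.29,0.6,0.026,0.052,0.2,0,0,0.29,0.6,0.026,0.052,0.216,0,0,0.29,0.6,0.026,0.052,0.216,0,0,0.29,0.6,0.026,0.052,0.216,0,0,0.29,0,0.026,0.052,0.216,0,0,0.29,0,0.026,0.052,0.216,0,0,0.29,0,0.026,0.052,0.216,0,0,0.29,0,0.026,0.052,0.216,0,0,0.29,0,0.026,0.052,0.216,0,0,0.29,0,0.026,0.052,0.216,0,0,0.29,0],
)

```text
time_s: 4.6
eef_pos: [0.4367, -0.1692, 0.0875]
eef_rot: [0.002, 0.144, 0.99, -0.001]
wrist_force: [0.1, 0.3, 5.3]
opening: 0.335
grasp_force: 60.5
```

```bash
python3 -c "
from h import *
print(pose().round(4)); print(go([.51,.145,.25],np.radians(88.3)))"
```

```text
[[-0.9583  0.2857  0.0045  0.4367]
 [ 0.2856  0.9583 -0.003  -0.1692]
 [-0.0052 -0.0016 -1.      0.0875]
 [ 0.      0.      0.      1.    ]]
(array([ 0.0187,  0.3218, -0.1631]), array([-0.002,  0.005, -0.26 ]))
```

```bash
cat >> h.py <<'E'
def plan(base,tgt):
    "base,tgt: commanded x,y,z,yaw_deg of tool-y; prints shift in base tool axes and turn"
    b=np.array(base,float);t=np.array(tgt,float);a=np.radians(b[3]);d=t[:3]-b[:3]
    y=np.array([np.cos(a),np.sin(a)]);x=np.array([-y[1],y[0]])*1.0
    return np.round([d[:2]@x,d[:2]@y,-d[2],-np.radians(t[3]-b[3])],4)
E
python3 -c "
from h import *
print(plan((.4345,-.166,.085,73.4),(.51,.145,.20,88.3)))"
```

```text
[ 0.0165  0.3196 -0.115  -0.2601]
```

Emit:
carry_out(
  steps=[0,0,-0.04,0,0,0,0,0,0,-0.08,0,0,0,0,0,0,-0.115,0,0,0,0,0.0165,0.32,-0.115,0,0,-0.26,0,0.0165,0.32,-0.115,0,0,-0.26,0,0.0165,0.32,-0.115,0,0,-0.26,0,0.0165,0.32,-0.115,0,0,-0.26,0,0.0165,0.32,-0.115,0,0,-0.26,0,0.0165,0.32,-0.115,0,0,-0.26,0,0.0165,0.32,-0.115,0,0,-0.26,0,0.0165,0.32,-0.115,0,0,-0.26,0,0.0165,0.32,-0.115,0,0,-0.26,0,0.0165,0.32,-0.115,0,0,-0.26,0,0.0165,0.32,-0.115,0,0,-0.26,0],
)

```text
time_s: 6.0
eef_pos: [0.5103, 0.1424, 0.2001]
eef_rot: [0.0, 0.016, 1.0, -0.0]
wrist_force: [-1.1, -0.3, -1.7]
opening: 0.34
grasp_force: 60.6
```

```bash
python3 -c "
from h import *
T=snap('wrist','w3',None,1.25);print(np.round(T,4))"
```

```text
[[-9.995e-01  3.150e-02  1.000e-04  5.103e-01]
 [ 3.150e-02  9.995e-01 -2.000e-04  1.424e-01]
 [-1.000e-04 -2.000e-04 -1.000e+00  2.001e-01]
 [ 0.000e+00  0.000e+00  0.000e+00  1.000e+00]]
```

View pics/w3.png

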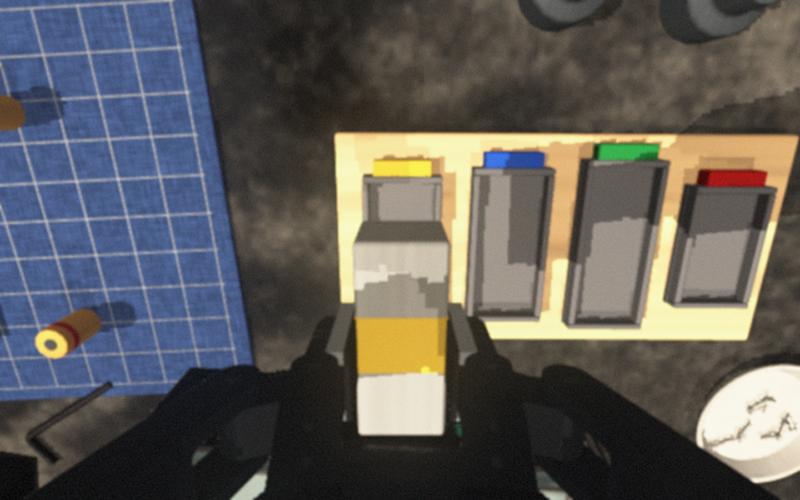

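```bash
cat >> h.py <<'E'
def m(T,n,u,z,s=1.25):
    p=ray('wrist',np.array(u)/s,z,T); r=p.mean(0)
    if len(p)>1:
        a=p[2]+p[3]-p[0]-p[1];print(n,np.round(r,4),np.round(np.linalg.norm(np.roll(p,-1,0)-p,axis=1),4),np.degrees(np.arctan2(a[1],a[0])).round(1))
    else: print(n,np.round(r,4))
    return p
E
python3 -c "
from h import *
T=np.load('pics/w3.npy')
m(T,'blk',[(355,240),(447,240),(445,435),(358,436)],.2-.0545)
m(T,'yel near edge',[(363,179),(441,178)],.021) if 0 else print(ray('wrist',np.array([(363,179),(441,178)])/1.25,.021,T))
m(T,'blue',[(472,170),(553,170),(541,320),(468,320)],.021)
m(T,'green',[(580,161),(667,161),(642,327),(566,327)],.021)
m(T,'red',[(684,187),(775,187),(746,307),(667,306)],.021)
m(T,'rack',[(336,133),(796,136),(748,340),(340,338)],.008)
"
```

```text
blk [0.5067 0.1425 0.1455] [0.0278 0.0706 0.0304 0.0711] -1.7
[[0.46876077 0.12147735 0.021     ]
 [0.46959713 0.16657049 0.021     ]]
blue [0.5136 0.2071 0.021 ] [0.0465 0.0947 0.0465 0.0947] -0.7
green [0.5155 0.2706 0.021 ] [0.0497 0.1047 0.0486 0.1047] -0.2
red [0.5178 0.3337 0.021 ] [0.0528 0.0758 0.0499 0.0752] -0.4
rack [0.5153 0.2394 0.008 ] [0.2718 0.1343 0.2772 0.1348] -2.0
```

Block held straight, centred on slot sideways, ~4 mm short in x. Lower it in.

Emit:
carry_out(
  steps=[-0.0045,0.001,0.03,0,0,0,0,-0.0045,0.001,0.06,0,0,0,0,-0.0045,0.001,0.08,0,0,0,0,-0.0045,0.001,0.09,0,0,0,0,-0.0045,0.001,0.097,0,0,0,0,-0.0045,0.001,0.1,0,0,0,0,-0.0045,0.001,0.103,0,0,0,0,-0.0045,0.001,0.103,0,0,0,0,-0.0045,0.001,0.103,0,0,0,0.5,-0.0045,0.001,0.103,0,0,0,0.5,-0.0045,0.001,0.103,0,0,0,0.5,-0.0045,0.001,0.103,0,0,0,0.5,-0.0045,0.001,0.08,0,0,0,0.5,-0.0045,0.001,0.05,0,0,0,0.5,-0.0045,0.001,0.0,0,0,0,0.5,-0.0045,0.001,-0.05,0,0,0,0.5,-0.0045,0.001,-0.05,0,0,0,0.5],
)

```text
time_s: 7.75
eef_pos: [0.5187, 0.1448, 0.258]
eef_rot: [0.007, 0.015, 1.0, 0.0]
wrist_force: [0.6, 0.5, -0.0]
opening: 0.499
grasp_force: 0.0
```

```bash
python3 -c "
from h import *
T=snap('wrist','w4',(200,0,560,320),2);print(np.round(T,4))"
```

```text
[[-9.995e-01  2.950e-02  1.430e-02  5.187e-01]
 [ 2.950e-02  9.996e-01  7.000e-04  1.448e-01]
 [-1.420e-02  1.100e-03 -9.999e-01  2.580e-01]
 [ 0.000e+00  0.000e+00  0.000e+00  1.000e+00]]
```

View pics/w4.png

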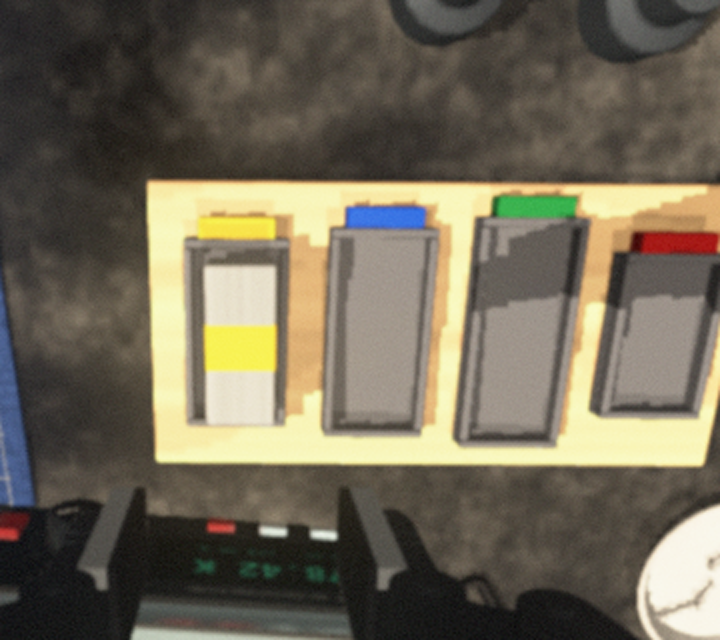

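```bash
python3 -c "
from h import *
T=np.load('pics/w4.npy')
f=lambda L:[((u+400)*.625,v*.625) for u,v in L]
m(T,'blk',f([(205,265),(277,265),(275,424),(205,424)]),.042)
m(T,'slot y',f([(186,240),(290,240),(285,425),(190,425)]),.021)
m(T,'blue',f([(331,228),(438,228),(420,433),(324,433)]),.021)
m(T,'green',f([(477,218),(588,218),(556,443),(456,441)]),.021)
"
```

```text
blk [0.5116 0.1446 0.042 ] [0.0295 0.0693 0.0308 0.0693] -2.1
slot y [0.5115 0.1433 0.021 ] [0.0453 0.0856 0.0449 0.0856] -1.9
blue [0.5128 0.207  0.021 ] [0.0464 0.0948 0.0455 0.0948] -1.7
green [0.5149 0.2708 0.021 ] [0.0479 0.104  0.0478 0.103 ] -1.5
```

```bash
cat >> h.py <<'E'
HUE=dict(red=[(0,8),(172,180)],yellow=[(22,34)],green=[(50,75)],blue=[(100,112)])
def blk(img,T,col,z=.033,cam='wrist',minA=150):
    "block pose: band centroid at height z; long axis from band-connected silhouette of bright/grey pixels"
    h=cv2.cvtColor(img,cv2.COLOR_BGR2HSV);H,S,V=[h[...,i].astype(int) for i in range(3)]
    b=np.zeros(H.shape,bool)
    for lo,hi in HUE[col]: b|=(H>=lo)&(H<=hi)
    b&=(S>130)&(V>150 if col in('blue','yellow','red') else V>90)
    n,l,st,ce=cv2.connectedComponentsWithStats(b.astype(np.uint8))
    out=[]
    for i in np.argsort(-st[1:,4])[:3]+1:
        if st[i,4]<minA: continue
        bm=cv2.dilate((l==i).astype(np.uint8),np.ones((3,3)),iterations=2)
        g=((S<60)&(V>150)).astype(np.uint8)|bm
        _,l2,_,_=cv2.connectedComponentsWithStats(g)
        k=np.bincount(l2[(l==i)]).argmax();ys,xs=np.where(l2==k)
        (c,wh,_)=r=cv2.minAreaRect(np.c_[xs,ys].astype(np.float32));p=ray(cam,cv2.boxPoints(r),z,T)
        e=np.array([p[1]-p[0],p[2]-p[1]]);L=np.linalg.norm(e,axis=1);a=e[L.argmax()];ang=(np.degrees(np.arctan2(a[1],a[0]))+90)%180-90
        print(col,'band',ray(cam,ce[i],z,T)[0].round(4),ce[i].round(0),'A',st[i,4],'rect',p.mean(0).round(4)[:2],L.round(3),'yaw',ang.round(1))
E
python3 -c "
from h import *
for f,z in (('w2',.033),):
    i=cv2.imread(f'pics/{f}_raw.png');T=np.load(f'pics/{f}.npy')
    for c in HUE: blk(i,T,c,z)
T=pose();print(T.round(4))
T=None
i=ctrl.camera('top')[:,:,::-1].copy()
for c in HUE: blk(i,T,c,.033,'top',8)
"
```

```text
red band [ 0.545  -0.1696  0.033 ] [366. 249.] A 440 rect [ 0.5457 -0.1703] [0.065 0.036] yaw -10.6
yellow band [ 0.4343 -0.1663  0.033 ] [374. 146.] A 612 rect [ 0.452  -0.1706] [0.106 0.036] yaw -14.8
green band [ 0.5489 -0.2534  0.033 ] [288. 252.] A 392 rect [ 0.5521 -0.2575] [0.045 0.098] yaw 15.3
blue band [ 0.4413 -0.2575  0.033 ] [281. 153.] A 575 rect [ 0.4379 -0.2681] [0.083 0.057] yaw -20.4
[[-9.995e-01  2.960e-02  9.200e-03  5.171e-01]
 [ 2.960e-02  9.996e-01  5.000e-04  1.446e-01]
 [-9.200e-03  8.000e-04 -1.000e+00  2.545e-01]
 [ 0.000e+00  0.000e+00  0.000e+00  1.000e+00]]
red band [0.4927 0.4315 0.033 ] [192. 186.] A 143 rect [0.5751 0.4209] [0.26  0.099] yaw -20.6
red band [ 0.5479 -0.1664  0.033 ] [367. 172.] A 54 rect [ 0.5377 -0.1588] [0.102 0.168] yaw 31.0
red band [0.8637 0.3409 0.033 ] [224.  85.] A 51 rect [0.8498 0.3329] [0.068 0.118] yaw 61.1
yellow band [ 0.428  -0.0856  0.033 ] [343. 207.] A 16 rect [ 0.4323 -0.1029] [0.242 0.058] yaw -81.7
yellow band [ 0.5644 -0.0723  0.033 ] [340. 168.] A 12 rect [ 0.5789 -0.091 ] [0.053 0.227] yaw -89.3
green band [ 0.5522 -0.2522  0.033 ] [392. 172.] A 43 rect [ 0.4917 -0.268 ] [0.255 0.239] yaw -87.6
blue band [ 0.4441 -0.2563  0.033 ] [394. 203.] A 47 rect [ 0.4907 -0.2677] [0.068 0.17 ] yaw -1.2
```

```bash
cat >> h.py <<'E'
def band(img,T,col,z=.033,minA=150,cam='wrist'):
    h=cv2.cvtColor(img,cv2.COLOR_BGR2HSV);H,S,V=[h[...,i].astype(int) for i in range(3)]
    b=np.zeros(H.shape,bool)
    for lo,hi in HUE[col]: b|=(H>=lo)&(H<=hi)
    b&=(S>130)&(V>150 if col in('blue','yellow','red') else V>90)
    n,l,st,ce=cv2.connectedComponentsWithStats(b.astype(np.uint8))
    for i in np.argsort(-st[1:,4])[:3]+1:
        if st[i,4]<minA: continue
        ys,xs=np.where(l==i);P=ray(cam,np.c_[xs,ys],z,T)[:,:2]
        (c,wh,_)=r=cv2.minAreaRect((P*1000).astype(np.float32));p=cv2.boxPoints(r);e=np.array([p[1]-p[0],p[2]-p[1]]);L=np.linalg.norm(e,axis=1)
        a=e[L.argmin()];print(col,'c',P.mean(0).round(4),'rect',np.round(c,1),L.round(1),'yaw',((np.degrees(np.arctan2(a[1],a[0]))+90)%180-90).round(1),'px',ce[i].round(0))
E
python3 -c "
from h import *
i=cv2.imread('pics/w2_raw.png');T=np.load('pics/w2.npy')
for c in HUE: band(i,T,c)
print(plan((.5145,.146,.25,88.3),(.5455,-.168,.2,92.4)))
"
```

```text
red c [ 0.545  -0.1697] rect [ 545.3 -169.2] [19.7 31.3] yaw -4.1 px [366. 249.]
yellow c [ 0.4343 -0.1663] rect [ 434.3 -166.4] [19.2 31.9] yaw -16.7 px [374. 146.]
green c [ 0.5489 -0.2534] rect [ 549.  -253.4] [30.2 16.6] yaw 9.8 px [288. 252.]
blue c [ 0.4413 -0.2574] rect [ 441.4 -257.5] [18.5 31. ] yaw -12.2 px [281. 153.]
[-0.0403 -0.3129  0.05   -0.0716]
```

Emit:
carry_out(
  steps=[-0.04,-0.313,0.02,0,0,-0.07,0.6,-0.04,-0.313,0.02,0,0,-0.07,0.6,-0.04,-0.313,0.02,0,0,-0.07,0.6,-0.04,-0.313,0.02,0,0,-0.07,0.6,-0.04,-0.313,0.05,0,0,-0.07,0.6,-0.04,-0.313,0.05,0,0,-0.07,0.6,-0.04,-0.313,0.05,0,0,-0.07,0.6,-0.04,-0.313,0.05,0,0,-0.07,0.6,-0.04,-0.313,0.05,0,0,-0.07,0.6,-0.04,-0.313,0.05,0,0,-0.07,0.6,-0.04,-0.313,0.05,0,0,-0.07,0.6],
)

```text
time_s: 8.95
eef_pos: [0.5455, -0.1683, 0.2]
eef_rot: [-0.0, -0.021, 1.0, 0.0]
wrist_force: [0.0, 0.1, -0.3]
opening: 0.599
grasp_force: 0.0
```

```bash
python3 -c "
from h import *
T=snap('wrist','w5');print(T.round(4));i=cv2.imread('pics/w5_raw.png')
for c in HUE: band(i,T,c)
"
```

```text
[[-9.991e-01 -4.200e-02 -1.000e-04  5.455e-01]
 [-4.200e-02  9.991e-01  2.000e-04 -1.683e-01]
 [ 1.000e-04  2.000e-04 -1.000e+00  2.000e-01]
 [ 0.000e+00  0.000e+00  0.000e+00  1.000e+00]]
red c [ 0.5453 -0.1678] rect [ 545.4 -167.7] [29.7 19.6] yaw 1.5 px [321. 202.]
yellow c [ 0.4248 -0.0871] rect [424.8 -87. ] [18.  17.8] yaw 47.3 px [458.  23.]
yellow c [ 0.5618 -0.0731] rect [561.9 -72.7] [17.9 16.6] yaw 2.4 px [448. 228.]
green c [ 0.5485 -0.2534] rect [ 548.7 -253.5] [29.8 18.1] yaw 10.7 px [203. 201.]
blue c [ 0.4409 -0.2575] rect [ 440.9 -257.5] [19.4 30.2] yaw -11.9 px [187.  39.]
```

Emit:
carry_out(
  steps=[0,0.0005,0.04,0,0,0.01,0.6,0,0.0005,0.07,0,0,0.01,0.6,0,0.0005,0.09,0,0,0.01,0.6,0,0.0005,0.105,0,0,0.01,0.6,0,0.0005,0.114,0,0,0.01,0.6,0,0.0005,0.114,0,0,0.01,0.6,0,0.0005,0.114,0,0,0.01,0,0,0.0005,0.114,0,0,0.01,0,0,0.0005,0.114,0,0,0.01,0,0,0.0005,0.114,0,0,0.01,0,0,0.0005,0.114,0,0,0.01,0,0,0.0005,0.114,0,0,0.01,0],
)

```text
time_s: 10.2
eef_pos: [0.5464, -0.1696, 0.0873]
eef_rot: [0.001, -0.015, 1.0, -0.001]
wrist_force: [0.1, 0.4, 5.8]
opening: 0.335
grasp_force: 60.9
```

```bash
python3 -c "
from h import *
print(pose()[:3,3].round(4));print(plan((.5455,-.1675,.086,91.8),(.517,.336,.2,88.4)))
"
```

```text
[ 0.5464 -0.1696  0.0873]
[ 0.0127  0.5041 -0.114   0.0593]
```

Emit:
carry_out(
  steps=[0,0,-0.04,0,0,0,0,0,0,-0.08,0,0,0,0,0,0,-0.114,0,0,0,0,0.013,0.504,-0.114,0,0,0.059,0,0.013,0.504,-0.114,0,0,0.059,0,0.013,0.504,-0.114,0,0,0.059,0,0.013,0.504,-0.114,0,0,0.059,0,0.013,0.504,-0.114,0,0,0.059,0,0.013,0.504,-0.114,0,0,0.059,0,0.013,0.504,-0.114,0,0,0.059,0,0.013,0.504,-0.114,0,0,0.059,0,0.013,0.504,-0.114,0,0,0.059,0,0.013,0.504,-0.114,0,0,0.059,0,0.013,0.504,-0.114,0,0,0.059,0,0.013,0.504,-0.114,0,0,0.059,0,0.013,0.504,-0.114,0,0,0.059,0,0.013,0.504,-0.114,0,0,0.059,0],
)

```text
time_s: 11.9
eef_pos: [0.5174, 0.3327, 0.1996]
eef_rot: [-0.0, 0.015, 1.0, -0.0]
wrist_force: [-1.4, 0.4, -2.3]
opening: 0.335
grasp_force: 60.7
```

```bash
python3 -c "
from h import *
T=snap('wrist','w6');print(T.round(4));i=cv2.imread('pics/w6_raw.png')
band(i,T,'red',T[2,3]-.0543)
"
```

```text
[[-9.995e-01  3.060e-02 -6.000e-04  5.174e-01]
 [ 3.060e-02  9.995e-01 -7.000e-04  3.327e-01]
 [ 6.000e-04 -7.000e-04 -1.000e+00  1.996e-01]
 [ 0.000e+00  0.000e+00  0.000e+00  1.000e+00]]
red c [0.5171 0.3319] rect [516.9 332.5] [19.8 28.8] yaw -1.7 px [319. 283.]
red c [0.4637 0.3857] rect [467.7 384.5] [44.4 12. ] yaw 88.6 px [462. 148.]
red c [0.4593 0.337 ] rect [459.3 337. ] [ 4.3 16.7] yaw -1.7 px [328. 141.]
```

Emit:
carry_out(
  steps=[0,0.004,0.03,0,0,0,0,0,0.004,0.06,0,0,0,0,0,0.004,0.08,0,0,0,0,0,0.004,0.09,0,0,0,0,0,0.004,0.097,0,0,0,0,0,0.004,0.1,0,0,0,0,0,0.004,0.103,0,0,0,0,0,0.004,0.103,0,0,0,0,0,0.004,0.103,0,0,0,0.5,0,0.004,0.103,0,0,0,0.5,0,0.004,0.103,0,0,0,0.5,0,0.004,0.103,0,0,0,0.5,0,0.004,0.08,0,0,0,0.5,0,0.004,0.05,0,0,0,0.5,0,0.004,0,0,0,0,0.5,0,0.004,-0.05,0,0,0,0.5,0,0.004,-0.05,0,0,0,0.5,0,0.004,-0.05,0,0,0,0.5],
)

```text
time_s: 13.75
eef_pos: [0.5181, 0.3386, 0.252]
eef_rot: [0.002, 0.014, 1.0, 0.001]
wrist_force: [-1.0, 0.1, -1.1]
opening: 0.5
grasp_force: 0.0
```

```bash
python3 -c "
from h import *
T=snap('wrist','w7',(200,0,560,320),2);print(T.round(4));i=cv2.imread('pics/w7_raw.png')
for c in HUE:band(i,T,c,.042)
print(plan((.517,.340,.25,88.4),(.5485,-.2535,.2,99)))
"
```

```text
[[-0.9996  0.0287  0.0038  0.5181]
 [ 0.0287  0.9996  0.0015  0.3386]
 [-0.0038  0.0016 -1.      0.252 ]
 [ 0.      0.      0.      1.    ]]
red c [0.4851 0.4273] rect [488.2 427. ] [82.2 21.6] yaw 88.4 px [429. 143.]
red c [0.517  0.3379] rect [517.2 338. ] [19.1 30.4] yaw -1.7 px [320. 185.]
red c [0.4732 0.3389] rect [473.1 338.6] [ 7.9 30.7] yaw -1.6 px [319. 132.]
yellow c [0.5119 0.1444] rect [511.4 144.3] [19.1 30.2] yaw -2.4 px [ 90. 185.]
yellow c [0.4616 0.159 ] rect [461.6 158.9] [ 7.8 31.6] yaw -1.6 px [ 94. 124.]
green c [0.4569 0.28  ] rect [456.9 280. ] [ 6.9 29.6] yaw -1.6 px [244. 113.]
blue c [0.4596 0.2196] rect [459.5 219.3] [ 7.5 29.7] yaw -3.9 px [169. 119.]
[-0.0481 -0.5924  0.05   -0.185 ]
```

View pics/w7.png

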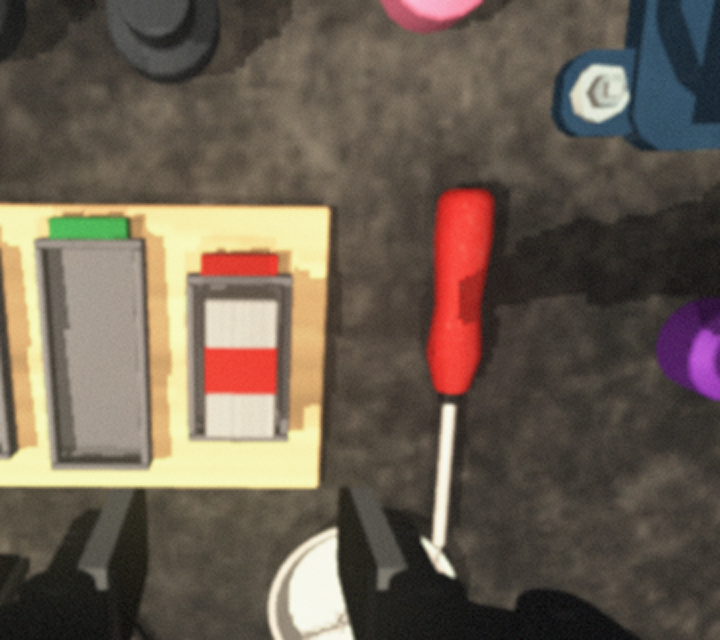

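Emit:
carry_out(
  steps=[-0.048,-0.592,0.02,0,0,-0.185,0.6,-0.048,-0.592,0.02,0,0,-0.185,0.6,-0.048,-0.592,0.02,0,0,-0.185,0.6,-0.048,-0.592,0.02,0,0,-0.185,0.6,-0.048,-0.592,0.02,0,0,-0.185,0.6,-0.048,-0.592,0.02,0,0,-0.185,0.6,-0.048,-0.592,0.02,0,0,-0.185,0.6,-0.048,-0.592,0.02,0,0,-0.185,0.6,-0.048,-0.592,0.05,0,0,-0.185,0.6,-0.048,-0.592,0.05,0,0,-0.185,0.6,-0.048,-0.592,0.05,0,0,-0.185,0.6,-0.048,-0.592,0.05,0,0,-0.185,0.6,-0.048,-0.592,0.05,0,0,-0.185,0.6,-0.048,-0.592,0.05,0,0,-0.185,0.6,-0.048,-0.592,0.05,0,0,-0.185,0.6,-0.048,-0.592,0.05,0,0,-0.185,0.6],
)

```text
time_s: 15.4
eef_pos: [0.5482, -0.2532, 0.1994]
eef_rot: [-0.0, -0.079, 0.997, 0.0]
wrist_force: [0.2, 0.2, 0.1]
opening: 0.598
grasp_force: 0.0
```

```bash
python3 -c "
from h import *
T=snap('wrist','w8');print(T.round(4));i=cv2.imread('pics/w8_raw.png')
for c in HUE: band(i,T,c)
T7=np.load('pics/w7.npy')
for n,u in(('red',(319,132)),('green',(244,113)),('blue',(169,119)),('yel',(94,124))):print(n,ray('wrist',u,.018,T7).round(4))
"
```

```text
[[-9.875e-01 -1.573e-01 -8.000e-04  5.482e-01]
 [-1.573e-01  9.875e-01  8.000e-04 -2.532e-01]
 [ 7.000e-04  1.000e-03 -1.000e+00  1.994e-01]
 [ 0.000e+00  0.000e+00  0.000e+00  1.000e+00]]
yellow c [ 0.4247 -0.0863] rect [424.8 -85.9] [18.  17.4] yaw 9.0 px [607.  60.]
yellow c [ 0.5619 -0.0724] rect [562.1 -72. ] [17.5 17.4] yaw 41.5 px [554. 256.]
green c [ 0.5486 -0.2535] rect [ 548.8 -253.5] [29.6 18. ] yaw 11.1 px [320. 203.]
blue c [ 0.4408 -0.2573] rect [ 441.1 -257.2] [19.5 30.4] yaw -13.2 px [340.  42.]
red [[0.4756 0.3388 0.018 ]]
green [[0.4576 0.2748 0.018 ]]
blue [[0.4608 0.2096 0.018 ]]
yel [[0.4631 0.1439 0.018 ]]
```

Emit:
carry_out(
  steps=[0,0,0.04,0,0,-0.025,0.6,0,0,0.07,0,0,-0.025,0.6,0,0,0.09,0,0,-0.025,0.6,0,0,0.105,0,0,-0.025,0.6,0,0,0.114,0,0,-0.025,0.6,0,0,0.114,0,0,-0.025,0.6,0,0,0.114,0,0,-0.025,0,0,0,0.114,0,0,-0.025,0,0,0,0.114,0,0,-0.025,0,0,0,0.114,0,0,-0.025,0,0,0,0.114,0,0,-0.025,0,0,0,0.114,0,0,-0.025,0],
)

```text
time_s: 16.65
eef_pos: [0.5492, -0.2555, 0.0874]
eef_rot: [0.001, -0.09, 0.996, -0.001]
wrist_force: [0.1, 1.4, 6.2]
opening: 0.337
grasp_force: 61.4
```

```bash
python3 -c "
from h import *
print(pose()[:3,3].round(4));print(plan((.5485,-.2535,.086,100.4),(.515,.275,.2,88.4)))
"
```

```text
[ 0.5492 -0.2555  0.0874]
[-0.0625  0.5259 -0.114   0.2094]
```

Emit:
carry_out(
  steps=[0,0,-0.04,0,0,0,0,0,0,-0.08,0,0,0,0,0,0,-0.114,0,0,0,0,-0.0625,0.526,-0.114,0,0,0.21,0,-0.0625,0.526,-0.114,0,0,0.21,0,-0.0625,0.526,-0.114,0,0,0.21,0,-0.0625,0.526,-0.114,0,0,0.21,0,-0.0625,0.526,-0.114,0,0,0.21,0,-0.0625,0.526,-0.114,0,0,0.21,0,-0.0625,0.526,-0.114,0,0,0.21,0,-0.0625,0.526,-0.114,0,0,0.21,0,-0.0625,0.526,-0.114,0,0,0.21,0,-0.0625,0.526,-0.114,0,0,0.21,0,-0.0625,0.526,-0.114,0,0,0.21,0,-0.0625,0.526,-0.114,0,0,0.21,0,-0.0625,0.526,-0.114,0,0,0.21,0,-0.0625,0.526,-0.114,0,0,0.21,0],
)

```text
time_s: 18.35
eef_pos: [0.5149, 0.2727, 0.1995]
eef_rot: [-0.0, 0.015, 1.0, -0.0]
wrist_force: [0.6, -0.6, -3.5]
opening: 0.335
grasp_force: 60.6
```

```bash
python3 -c "
from h import *
T=snap('wrist','w9');print(T.round(4));i=cv2.imread('pics/w9_raw.png')
band(i,T,'green',T[2,3]-.0544)
band(i,T,'green',.018)
"
```

```text
[[-9.996e-01  2.950e-02 -7.000e-04  5.149e-01]
 [ 2.950e-02  9.996e-01 -7.000e-04  2.727e-01]
 [ 7.000e-04 -7.000e-04 -1.000e+00  1.995e-01]
 [ 0.000e+00  0.000e+00  0.000e+00  1.000e+00]]
green c [0.515  0.2722] rect [515.1 272.5] [18.5 28.8] yaw -1.6 px [320. 284.]
green c [0.4494 0.2749] rect [449.4 274.8] [ 3.8 16. ] yaw -1.7 px [322. 120.]
green c [0.5902 0.2694] rect [590.2 270. ] [37.2 58. ] yaw -1.6 px [320. 284.]
green c [0.4579 0.2748] rect [458.  274.6] [ 7.7 32.3] yaw -1.7 px [322. 120.]
```

Emit:
carry_out(
  steps=[0,0.001,0.03,0,0,0,0,0,0.001,0.06,0,0,0,0,0,0.001,0.08,0,0,0,0,0,0.001,0.09,0,0,0,0,0,0.001,0.097,0,0,0,0,0,0.001,0.1,0,0,0,0,0,0.001,0.103,0,0,0,0,0,0.001,0.103,0,0,0,0,0,0.001,0.103,0,0,0,0.5,0,0.001,0.103,0,0,0,0.5,0,0.001,0.103,0,0,0,0.5,0,0.001,0.103,0,0,0,0.5,0,0.001,0.08,0,0,0,0.5,0,0.001,0.05,0,0,0,0.5,0,0.001,0,0,0,0,0.5,0,0.001,-0.05,0,0,0,0.5,0,0.001,-0.05,0,0,0,0.5,0,0.001,-0.05,0,0,0,0.5],
)

```text
time_s: 20.2
eef_pos: [0.5158, 0.275, 0.2518]
eef_rot: [0.002, 0.014, 1.0, 0.001]
wrist_force: [-0.5, -0.1, -0.5]
opening: 0.501
grasp_force: 0.0
```

```bash
python3 -c "
from h import *
T=snap('wrist','w10');print(T.round(4));i=cv2.imread('pics/w10_raw.png')
for c in HUE:band(i,T,c,.042)
print(plan((.515,.276,.25,88.4),(.441,-.2573,.2,77.4)))
"
```

```text
[[-0.9996  0.0286  0.0039  0.5158]
 [ 0.0286  0.9996  0.0011  0.275 ]
 [-0.0038  0.0012 -1.      0.2518]
 [ 0.      0.      0.      1.    ]]
red c [0.4866 0.4233] rect [488.3 422.1] [82.4 22.7] yaw 89.0 px [502. 146.]
red c [0.517  0.3375] rect [517.1 336.8] [19.2 33.5] yaw -3.4 px [395. 185.]
red c [0.4727 0.3342] rect [472.9 333.7] [ 8.7 32.1] yaw -1.6 px [393. 132.]
yellow c [0.5119 0.1445] rect [511.6 144.4] [20.  29.9] yaw -1.4 px [165. 186.]
yellow c [0.4615 0.1542] rect [461.4 154. ] [ 8.6 31.9] yaw -1.6 px [168. 125.]
green c [0.5152 0.2746] rect [515.3 274.5] [16.5 28.6] yaw -1.6 px [320. 186.]
green c [0.4567 0.2746] rect [456.7 274.6] [ 6.2 28.6] yaw -1.6 px [318. 114.]
blue c [0.4593 0.2145] rect [459.2 214.4] [ 7.  29.8] yaw -1.6 px [243. 120.]
[ 0.0591 -0.5352  0.05    0.192 ]
```

Green is in (spacing to red/yellow consistent). Next: blue.

Emit:
carry_out(
  steps=[0.059,-0.535,0.02,0,0,0.192,0.6,0.059,-0.535,0.02,0,0,0.192,0.6,0.059,-0.535,0.02,0,0,0.192,0.6,0.059,-0.535,0.02,0,0,0.192,0.6,0.059,-0.535,0.02,0,0,0.192,0.6,0.059,-0.535,0.02,0,0,0.192,0.6,0.059,-0.535,0.02,0,0,0.192,0.6,0.059,-0.535,0.02,0,0,0.192,0.6,0.059,-0.535,0.05,0,0,0.192,0.6,0.059,-0.535,0.05,0,0,0.192,0.6,0.059,-0.535,0.05,0,0,0.192,0.6,0.059,-0.535,0.05,0,0,0.192,0.6,0.059,-0.535,0.05,0,0,0.192,0.6,0.059,-0.535,0.05,0,0,0.192,0.6,0.059,-0.535,0.05,0,0,0.192,0.6],
)

```text
time_s: 21.75
eef_pos: [0.4408, -0.2569, 0.1996]
eef_rot: [-0.0, 0.109, 0.994, 0.0]
wrist_force: [-0.2, -0.1, -0.5]
opening: 0.601
grasp_force: 0.0
```

```bash
python3 -c "
from h import *
T=snap('wrist','w11');print(T.round(4));i=cv2.imread('pics/w11_raw.png')
for c in HUE: band(i,T,c)
"
```

```text
[[-9.761e-01  2.173e-01 -6.000e-04  4.408e-01]
 [ 2.173e-01  9.761e-01  8.000e-04 -2.569e-01]
 [ 7.000e-04  6.000e-04 -1.000e+00  1.996e-01]
 [ 0.000e+00  0.000e+00  0.000e+00  1.000e+00]]
yellow c [ 0.5611 -0.0716] rect [562.5 -72.3] [16.1 18.1] yaw -12.5 px [585. 296.]
blue c [ 0.4413 -0.2573] rect [ 441.2 -257.2] [18.2 30.6] yaw -12.5 px [321. 203.]
```

Emit:
carry_out(
  steps=[0,0,0.04,0,0,0,0.6,0,0,0.07,0,0,0,0.6,0,0,0.09,0,0,0,0.6,0,0,0.105,0,0,0,0.6,0,0,0.114,0,0,0,0.6,0,0,0.114,0,0,0,0.6,0,0,0.114,0,0,0,0,0,0,0.114,0,0,0,0,0,0,0.114,0,0,0,0,0,0,0.114,0,0,0,0,0,0,0.114,0,0,0,0,0,0,0.114,0,0,0,0],
)

```text
time_s: 23.0
eef_pos: [0.4414, -0.2588, 0.0871]
eef_rot: [0.001, 0.11, 0.994, -0.001]
wrist_force: [0.3, 2.6, 6.4]
opening: 0.339
grasp_force: 60.8
```

```bash
python3 -c "
from h import *
print(pose()[:3,3].round(4));print(plan((.441,-.2573,.086,77.4),(.5135,.211,.2,88.4)))
"
```

```text
[ 0.4414 -0.2588  0.0871]
[ 0.0314  0.4728 -0.114  -0.192 ]
```

Emit:
carry_out(
  steps=[0,0,-0.04,0,0,0,0,0,0,-0.08,0,0,0,0,0,0,-0.114,0,0,0,0,0.031,0.473,-0.114,0,0,-0.192,0,0.031,0.473,-0.114,0,0,-0.192,0,0.031,0.473,-0.114,0,0,-0.192,0,0.031,0.473,-0.114,0,0,-0.192,0,0.031,0.473,-0.114,0,0,-0.192,0,0.031,0.473,-0.114,0,0,-0.192,0,0.031,0.473,-0.114,0,0,-0.192,0,0.031,0.473,-0.114,0,0,-0.192,0,0.031,0.473,-0.114,0,0,-0.192,0,0.031,0.473,-0.114,0,0,-0.192,0,0.031,0.473,-0.114,0,0,-0.192,0,0.031,0.473,-0.114,0,0,-0.192,0,0.031,0.473,-0.114,0,0,-0.192,0],
)

```text
time_s: 24.6
eef_pos: [0.5137, 0.209, 0.1996]
eef_rot: [-0.0, 0.015, 1.0, -0.0]
wrist_force: [-0.3, -0.8, -2.3]
opening: 0.335
grasp_force: 60.6
```

```bash
python3 -c "
from h import *
T=snap('wrist','w12');print(T.round(4));i=cv2.imread('pics/w12_raw.png')
band(i,T,'blue',T[2,3]-.0544)
band(i,T,'blue',.018)
"
```

```text
[[-9.996e-01  2.960e-02 -8.000e-04  5.137e-01]
 [ 2.960e-02  9.996e-01 -5.000e-04  2.090e-01]
 [ 8.000e-04 -5.000e-04 -1.000e+00  1.996e-01]
 [ 0.000e+00  0.000e+00  0.000e+00  1.000e+00]]
blue c [0.5138 0.2084] rect [513.6 209. ] [19.3 28.8] yaw -2.6 px [319. 284.]
blue c [0.4502 0.2104] rect [450.3 210.2] [ 3.9 15.8] yaw -1.7 px [320. 126.]
blue c [0.589  0.2054] rect [588.7 206.6] [38.9 58. ] yaw -2.6 px [319. 284.]
blue c [0.4609 0.2095] rect [461. 209.] [ 7.8 31.8] yaw -1.7 px [320. 126.]
```

Emit:
carry_out(
  steps=[0,0,0.03,0,0,0,0,0,0,0.06,0,0,0,0,0,0,0.08,0,0,0,0,0,0,0.09,0,0,0,0,0,0,0.097,0,0,0,0,0,0,0.1,0,0,0,0,0,0,0.103,0,0,0,0,0,0,0.103,0,0,0,0,0,0,0.103,0,0,0,0.5,0,0,0.103,0,0,0,0.5,0,0,0.103,0,0,0,0.5,0,0,0.103,0,0,0,0.5,0,0,0.08,0,0,0,0.5,0,0,0.05,0,0,0,0.5,0,0,0,0,0,0,0.5,0,0,-0.05,0,0,0,0.5,0,0,-0.05,0,0,0,0.5,0,0,-0.05,0,0,0,0.5],
)

```text
time_s: 26.45
eef_pos: [0.5148, 0.2102, 0.2517]
eef_rot: [0.002, 0.014, 1.0, 0.0]
wrist_force: [-0.8, 0.1, -0.3]
opening: 0.502
grasp_force: 0.0
```

```bash
python3 -c "
from h import *
T=snap('wrist','w13',None,1.25);print(T.round(4));i=cv2.imread('pics/w13_raw.png')
for c in HUE:band(i,T,c,.042)
print(plan((.5137,.211,.25,88.4),(.47,-.23,.25,90)))
"
```

```text
[[-9.996e-01  2.870e-02  4.000e-03  5.148e-01]
 [ 2.870e-02  9.996e-01  7.000e-04  2.102e-01]
 [-3.900e-03  8.000e-04 -1.000e+00  2.517e-01]
 [ 0.000e+00  0.000e+00  0.000e+00  1.000e+00]]
red c [0.4918 0.4192] rect [489.1 416.4] [80.6 24.3] yaw 89.5 px [576. 151.]
red c [0.5171 0.3375] rect [517.1 337. ] [19.3 32.2] yaw -3.4 px [472. 185.]
red c [0.3853 0.3916] rect [385.  392.2] [ 8.7 28. ] yaw -7.9 px [565.   8.]
yellow c [0.5119 0.1441] rect [512.  144.2] [19.1 31. ] yaw -1.6 px [242. 185.]
yellow c [0.4615 0.1491] rect [461.3 149.1] [ 8.6 31.5] yaw -1.6 px [242. 124.]
yellow c [ 0.5585 -0.0666] rect [558.2 -66.9] [17.4 15.5] yaw 73.4 px [  9. 243.]
green c [0.5151 0.2739] rect [515.2 273.7] [16.5 30. ] yaw -1.6 px [397. 184.]
green c [0.4566 0.2692] rect [457.  269.3] [ 6.9 30.9] yaw -1.6 px [393. 113.]
blue c [0.5138 0.2095] rect [514.3 209.8] [18.2 29.4] yaw -1.6 px [320. 185.]
blue c [0.4591 0.2096] rect [459.2 209.5] [ 7.  28.7] yaw -1.6 px [318. 118.]
[ 0.0314 -0.442  -0.     -0.0279]
```

View pics/w13.png

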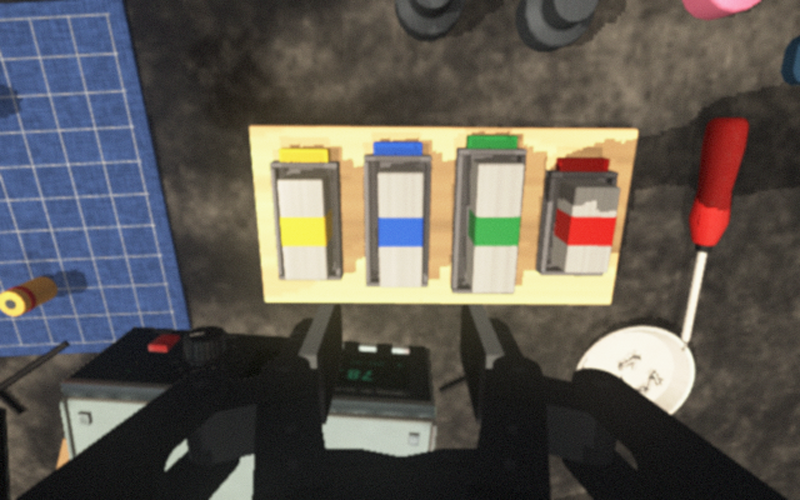

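Image shows all four blocks seated in their own trays. Now the straightedge.

Emit:
carry_out(
  steps=[0.031,-0.492,0,0,0,-0.028,0.8,0.031,-0.492,0,0,0,-0.028,0.8,0.031,-0.492,0,0,0,-0.028,0.8,0.031,-0.492,0,0,0,-0.028,0.8,0.031,-0.492,0,0,0,-0.028,0.8,0.031,-0.492,0,0,0,-0.028,0.8,0.031,-0.492,0,0,0,-0.028,0.8,0.031,-0.492,0,0,0,-0.028,0.8,0.031,-0.492,0,0,0,-0.028,0.8,0.031,-0.492,0,0,0,-0.028,0.8,0.031,-0.492,0,0,0,-0.028,0.8,0.031,-0.492,0,0,0,-0.028,0.8,0.031,-0.492,0,0,0,-0.028,0.8,0.031,-0.492,0,0,0,-0.028,0.8],
)

```text
time_s: 27.9
eef_pos: [0.4688, -0.2793, 0.2491]
eef_rot: [-0.001, -0.001, 1.0, 0.001]
wrist_force: [-1.4, -0.3, -0.3]
opening: 0.801
grasp_force: 0.0
```

```bash
python3 -c "
from h import *
T=snap('wrist','w14',None,1.25);print(T.round(4))"
```

```text
[[-1.     -0.001  -0.0011  0.4688]
 [-0.001   1.      0.0013 -0.2793]
 [ 0.0011  0.0013 -1.      0.2491]
 [ 0.      0.      0.      1.    ]]
```

View pics/w14.png

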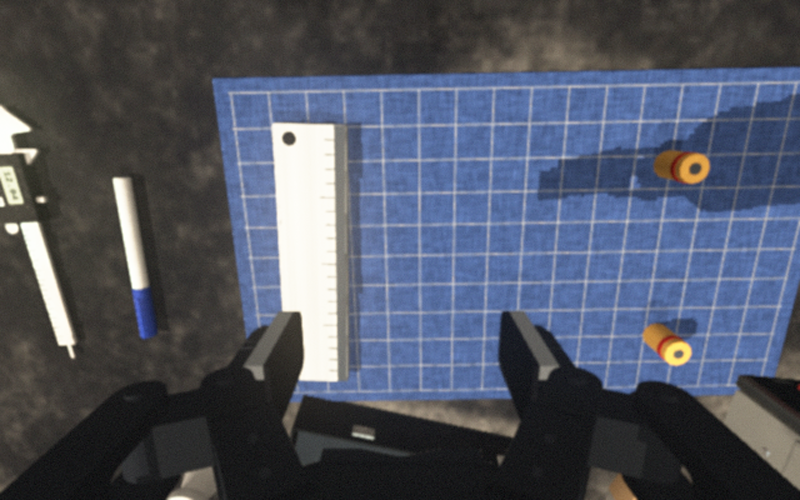

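```bash
python3 -c "
from h import *
T=np.load('pics/w14.npy')
m(T,'se',[(273,124),(345,125),(347,381),(292,381)],.015)
p=ray('wrist',np.array([(273,124),(345,125),(347,381),(284,260)])/1.25,.015,T);print(p.round(4))
m(T,'pn',[(696,168)],.035);m(T,'pf',[(678,354)],.035)
"
```

```text
se [ 0.4984 -0.3436  0.015 ] [0.049  0.2004 0.0447 0.201 ] -1.0
[[ 0.3977 -0.3664  0.015 ]
 [ 0.3983 -0.3174  0.015 ]
 [ 0.5986 -0.3229  0.015 ]
 [ 0.4952 -0.3663  0.015 ]]
pn [ 0.425 -0.086  0.035]
pf [ 0.562  -0.0728  0.035 ]
```

```bash
python3 -c "
from h import *
print(plan((.469,-.2795,.25,90),(.4978,-.345,.077,88.4)))"
```

```text
[-0.0288 -0.0655  0.173   0.0279]
```

Emit:
carry_out(
  steps=[-0.029,-0.0655,0.04,0,0,0.028,0.8,-0.029,-0.0655,0.08,0,0,0.028,0.8,-0.029,-0.0655,0.12,0,0,0.028,0.8,-0.029,-0.0655,0.14,0,0,0.028,0.8,-0.029,-0.0655,0.155,0,0,0.028,0.8,-0.029,-0.0655,0.165,0,0,0.028,0.8,-0.029,-0.0655,0.17,0,0,0.028,0.8,-0.029,-0.0655,0.173,0,0,0.028,0.8,-0.029,-0.0655,0.173,0,0,0.028,0.8],
)

```text
time_s: 28.85
eef_pos: [0.4983, -0.3467, 0.0779]
eef_rot: [0.001, 0.014, 1.0, -0.001]
wrist_force: [-0.8, -0.2, 0.7]
opening: 0.801
grasp_force: 0.0
```

Emit:
carry_out(
  steps=[0,0,0,0,0,0,0.5,0,0,0,0,0,0,0.5,0,0,0,0,0,0,0.5,0,0,0,0,0,0,0.5,0,0,0,0,0,0,0.5],
)

```text
time_s: 29.35
eef_pos: [0.4985, -0.3471, 0.0786]
eef_rot: [0.001, 0.014, 1.0, -0.001]
wrist_force: [-0.5, 1.5, 6.2]
opening: 0.56
grasp_force: 62.6
```

```bash
python3 -c "
from h import *
print(pose().round(4));print(plan((.4978,-.345,.077,88.4),(.497,-.119,.077,95.7)))"
```

```text
[[-0.9996  0.0288  0.0017  0.4985]
 [ 0.0288  0.9996 -0.0016 -0.3471]
 [-0.0018 -0.0016 -1.      0.0786]
 [ 0.      0.      0.      1.    ]]
[ 0.0071  0.2259 -0.     -0.1274]
```

Emit:
carry_out(
  steps=[0,0.02,0,0,0,-0.01,0.5,0,0.04,0,0,0,-0.02,0.5,0.001,0.06,0,0,0,-0.03,0.5,0.002,0.08,0,0,0,-0.04,0.5,0.003,0.1,0,0,0,-0.055,0.5,0.004,0.12,0,0,0,-0.07,0.5,0.005,0.14,0,0,0,-0.085,0.5,0.006,0.16,0,0,0,-0.1,0.5,0.007,0.18,0,0,0,-0.115,0.5,0.007,0.2,0,0,0,-0.127,0.5,0.007,0.215,0,0,0,-0.127,0.5,0.007,0.224,0,0,0,-0.127,0.5,0.007,0.224,0,0,0,-0.127,0.5,0.007,0.224,0,0,0,-0.127,0.5],
)

```text
time_s: 30.75
eef_pos: [0.4982, -0.1208, 0.0785]
eef_rot: [0.001, -0.05, 0.999, -0.0]
wrist_force: [1.3, 3.0, 10.8]
opening: 0.558
grasp_force: 63.7
```

Emit:
carry_out(
  steps=[0,0,-0.001,0,0,0,0.68,0,0,-0.001,0,0,0,0.68,0,0,-0.001,0,0,0,0.68,0,0.002,-0.001,0,0,0,0.68,0,0.004,-0.001,0,0,0,0.68,0,0.006,-0.001,0,0,0,0.68,0,0.008,-0.001,0,0,0,0.68,0,0.008,-0.001,0,0,0,0.68],
)

```text
time_s: 31.55
eef_pos: [0.4963, -0.1142, 0.0778]
eef_rot: [-0.0, -0.049, 0.999, 0.0]
wrist_force: [-0.0, 0.0, 0.0]
opening: 0.682
grasp_force: 0.0
```

```bash
python3 -c "
from h import *
T=snap('wrist','w15',(120,0,520,300),2);print(T.round(4))"
```

```text
[[-9.952e-01 -9.810e-02 -2.000e-04  4.963e-01]
 [-9.810e-02  9.952e-01  1.000e-04 -1.142e-01]
 [ 2.000e-04  2.000e-04 -1.000e+00  7.780e-02]
 [ 0.000e+00  0.000e+00  0.000e+00  1.000e+00]]
```

View pics/w15.png

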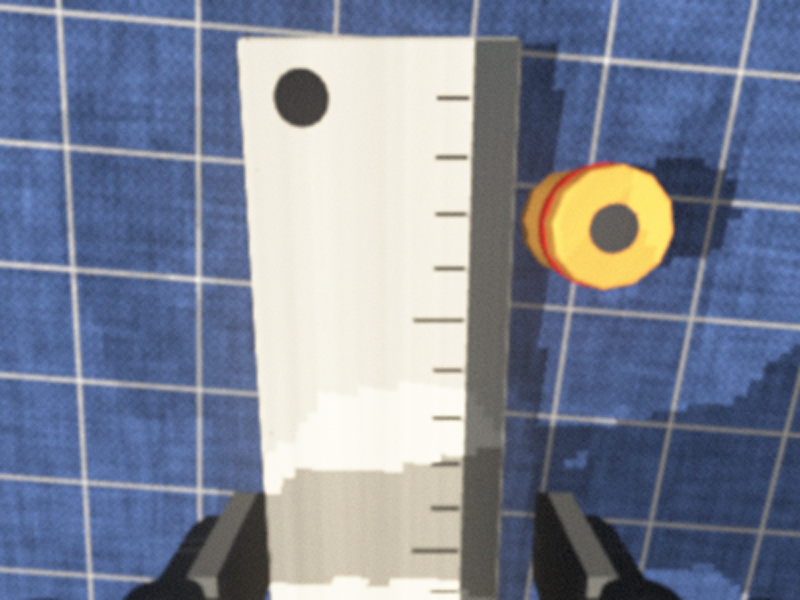

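Bar is close to the near post (gap ~5 px at (522,235)) and the rear finger is at its back edge. Push on.

Emit:
carry_out(
  steps=[0,0.001,0,0,0,0,0.68,0,0.002,0,0,0,0,0.68,0,0.003,0,0,0,0,0.68,0,0.004,0,0,0,0,0.68,0,0.005,0,0,0,0,0.68,0,0.006,0,0,0,0,0.68,0,0.006,0,0,0,0,0.68],
)

```text
time_s: 32.3
eef_pos: [0.4963, -0.1105, 0.0784]
eef_rot: [0.0, -0.049, 0.999, -0.002]
wrist_force: [-1.8, -11.3, -0.7]
opening: 0.678
grasp_force: 5.5
```

```bash
python3 -c "
from h import *
print(plan((.4957,-.1082,.077,95.6),(.40,.26,.25,90)))"
```

```text
[ 0.0593  0.3758 -0.173   0.0977]
```

Emit:
carry_out(
  steps=[0,-0.005,0,0,0,0,0.7,0,-0.005,0,0,0,0,0.7,0,-0.005,-0.02,0,0,0,0.7,0,-0.005,-0.06,0,0,0,0.7,0,-0.005,-0.11,0,0,0,0.7,0,-0.005,-0.16,0,0,0,0.7,0.059,0.376,-0.173,0,0,0.098,0.6,0.059,0.376,-0.173,0,0,0.098,0.6,0.059,0.376,-0.173,0,0,0.098,0.6,0.059,0.376,-0.173,0,0,0.098,0.6,0.059,0.376,-0.173,0,0,0.098,0.6,0.059,0.376,-0.173,0,0,0.098,0.6,0.059,0.376,-0.173,0,0,0.098,0.6,0.059,0.376,-0.173,0,0,0.098,0.6,0.059,0.376,-0.173,0,0,0.098,0.6,0.059,0.376,-0.173,0,0,0.098,0.6,0.059,0.376,-0.173,0,0,0.098,0.6,0.059,0.376,-0.173,0,0,0.098,0.6],
)

```text
time_s: 34.1
eef_pos: [0.4006, 0.259, 0.2508]
eef_rot: [-0.0, 0.001, 1.0, -0.0]
wrist_force: [-1.4, -1.1, -0.9]
opening: 0.603
grasp_force: 0.0
```

```bash
python3 -c "
from h import *
T=snap('wrist','w16',None,1.25);print(T.round(4))"
```

```text
[[-1.000e+00  1.500e-03 -3.000e-04  4.006e-01]
 [ 1.500e-03  1.000e+00 -2.000e-04  2.590e-01]
 [ 3.000e-04 -2.000e-04 -1.000e+00  2.508e-01]
 [ 0.000e+00  0.000e+00  0.000e+00  1.000e+00]]
```

View pics/w16.png

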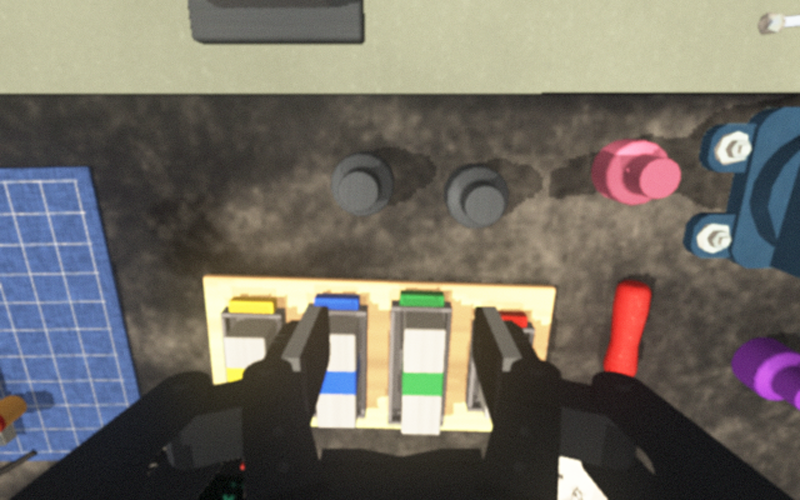

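```bash
python3 -c "
from h import *
T=np.load('pics/w16.npy')
a=m(T,'A',[(357,189)],.052)[0];b=m(T,'B',[(484,203)],.052)[0]
m(T,'Afoot',[(362,184)],.024);m(T,'Bfoot',[(477,197)],.024)
print(plan((.4004,.2593,.25,90),(a[0],a[1],.103,90)))"
```

```text
A [0.3685 0.2313 0.052 ]
B [0.3775 0.3115 0.052 ]
Afoot [0.3694 0.232  0.024 ]
Bfoot [0.3785 0.3118 0.024 ]
[ 0.0319 -0.028   0.147  -0.    ]
```

Emit:
carry_out(
  steps=[0.0314,-0.028,0.04,0,0,0,0.5,0.0314,-0.028,0.08,0,0,0,0.5,0.0314,-0.028,0.11,0,0,0,0.5,0.0314,-0.028,0.13,0,0,0,0.5,0.0314,-0.028,0.14,0,0,0,0.5,0.0314,-0.028,0.148,0,0,0,0.5,0.0314,-0.028,0.148,0,0,0,0.5,0.0314,-0.028,0.148,0,0,0,0,0.0314,-0.028,0.148,0,0,0,0,0.0314,-0.028,0.148,0,0,0,0,0.0314,-0.028,0.148,0,0,0,0,0.0314,-0.028,0.148,0,0,0,0,0.0314,-0.028,0.148,0,0,0,0],
)

```text
time_s: 35.45
eef_pos: [0.3697, 0.2322, 0.104]
eef_rot: [0.001, -0.0, 1.0, 0.0]
wrist_force: [-0.1, -1.9, 5.9]
opening: 0.283
grasp_force: 59.9
```

```bash
python3 -c "
from h import *
u=np.array([np.cos(np.radians(5.7)),np.sin(np.radians(5.7))]);c=np.array([.4955,-.1143])
n=np.array([-u[1],u[0]])
for s in(-.058,.058):
  w=c+s*u-.001*n;print(w.round(4),plan((.369,.2315,.102,90),(w[0],w[1],.22,90)))
print(pose()[:3,3].round(4))
"
```

```text
[ 0.4379 -0.1211] [-0.0689 -0.3526 -0.118  -0.    ]
[ 0.5533 -0.1095] [-0.1843 -0.341  -0.118  -0.    ]
[0.3697 0.2322 0.104 ]
```

Emit:
carry_out(
  steps=[0,0,-0.04,0,0,0,0,0,0,-0.08,0,0,0,0,0,0,-0.118,0,0,0,0,-0.184,-0.341,-0.118,0,0,0,0,-0.184,-0.341,-0.118,0,0,0,0,-0.184,-0.341,-0.118,0,0,0,0,-0.184,-0.341,-0.118,0,0,0,0,-0.184,-0.341,-0.118,0,0,0,0,-0.184,-0.341,-0.118,0,0,0,0,-0.184,-0.341,-0.118,0,0,0,0,-0.184,-0.341,-0.118,0,0,0,0,-0.184,-0.341,-0.118,0,0,0,0,-0.184,-0.341,-0.118,0,0,0,0,-0.184,-0.341,-0.118,0,0,0,0,-0.184,-0.341,-0.118,0,0,0,0],
)

```text
time_s: 36.95
eef_pos: [0.5524, -0.1076, 0.2207]
eef_rot: [-0.0, -0.001, 1.0, 0.0]
wrist_force: [0.7, 1.0, -3.1]
opening: 0.283
grasp_force: 60.5
```

```bash
python3 -c "
from h import *
T=snap('wrist','w17',None,1.25);print(T.round(4))"
```

```text
[[-1.000e+00 -1.700e-03 -7.000e-04  5.524e-01]
 [-1.700e-03  1.000e+00  5.000e-04 -1.076e-01]
 [ 7.000e-04  5.000e-04 -1.000e+00  2.207e-01]
 [ 0.000e+00  0.000e+00  0.000e+00  1.000e+00]]
```

View pics/w17.png

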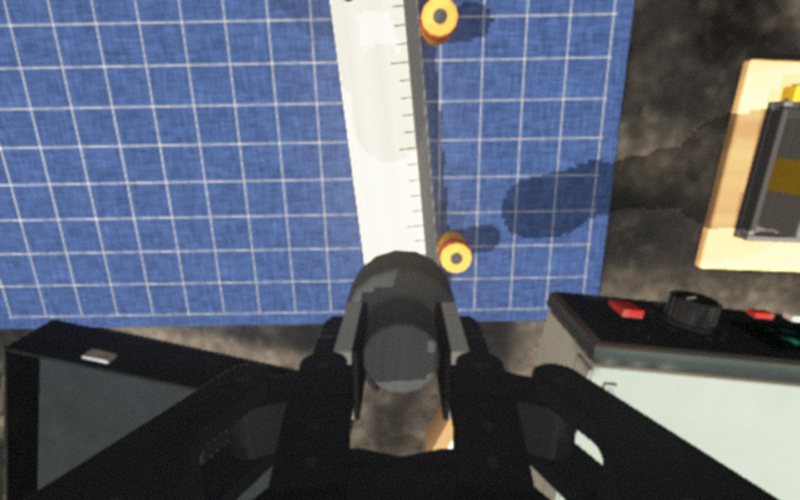

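```bash
python3 -c "
from h import *
T=np.load('pics/w17.npy')
r=lambda L,z:ray('wrist',np.array(L)/1.25,z,T)[:,:2]
E=r([(331,0),(362,250),(415,0),(436,230)],.015);P=r([(441,16),(456,258)],.035)
print(E.round(4),P.round(4))
for a,b in((0,1),(2,3)):
  d=E[b]-E[a];print(np.degrees(np.arctan2(d[1],d[0])))
  dn=d/np.linalg.norm(d);n=np.array([-dn[1],dn[0]]);print(((P-E[a])@n).round(4))
d=P[1]-P[0];print(np.degrees(np.arctan2(d[1],d[0])),np.linalg.norm(d))
"
```

```text
[[ 0.4127 -0.148 ]
 [ 0.5624 -0.1338]
 [ 0.4127 -0.0999]
 [ 0.5485 -0.0845]] [[ 0.4251 -0.0864]
 [ 0.5614 -0.0732]]
5.4178211830832534
[0.0601 0.0604]
6.463933549267133
[0.012  0.0098]
5.530749353074604 0.13700454817923632
```

Emit:
carry_out(
  steps=[-0.002,-0.0015,0.03,0,0,0,0,-0.002,-0.0015,0.06,0,0,0,0,-0.002,-0.0015,0.08,0,0,0,0,-0.002,-0.0015,0.09,0,0,0,0,-0.002,-0.0015,0.096,0,0,0,0,-0.002,-0.0015,0.099,0,0,0,0,-0.002,-0.0015,0.101,0,0,0,0,-0.002,-0.0015,0.102,0,0,0,0,-0.002,-0.0015,0.102,0,0,0,0],
)

```text
time_s: 37.9
eef_pos: [0.5553, -0.1106, 0.1195]
eef_rot: [0.0, -0.0, 1.0, -0.0]
wrist_force: [-0.5, -0.4, -3.3]
opening: 0.279
grasp_force: 60.5
```

Emit:
carry_out(
  steps=[0,0,0.001,0,0,0,0,0,0,0.0015,0,0,0,0,0,0,0.0015,0,0,0,0.5,0,0,0.0015,0,0,0,0.5,0,0,0.0015,0,0,0,0.5,0,0,0.0015,0,0,0,0.5,0,0,-0.02,0,0,0,0.5,0,0,-0.05,0,0,0,0.5,0,0,-0.1,0,0,0,0.5,0,0,-0.13,0,0,0,0.5,0,0,-0.13,0,0,0,0.5],
)

```text
time_s: 39.0
eef_pos: [0.5575, -0.1115, 0.2546]
eef_rot: [0.005, -0.0, 1.0, -0.002]
wrist_force: [-0.1, -0.9, 0.9]
opening: 0.504
grasp_force: 0.0
```

```bash
python3 -c "
from h import *
T=snap('wrist','w18',None,1.25);print(T.round(4))
print(plan((.5551,-.1105,.248,90),(.378,.3115,.20,90)))"
```

```text
[[-1.000e+00 -3.000e-04  9.400e-03  5.575e-01]
 [-4.000e-04  1.000e+00 -4.000e-03 -1.115e-01]
 [-9.400e-03 -4.000e-03 -9.999e-01  2.546e-01]
 [ 0.000e+00  0.000e+00  0.000e+00  1.000e+00]]
[ 0.1771  0.422   0.048  -0.    ]
```

Emit:
carry_out(
  steps=[0.177,0.422,0,0,0,0,0.5,0.177,0.422,0,0,0,0,0.5,0.177,0.422,0,0,0,0,0.5,0.177,0.422,0,0,0,0,0.5,0.177,0.422,0,0,0,0,0.5,0.177,0.422,0,0,0,0,0.5,0.177,0.422,0,0,0,0,0.5,0.177,0.422,0,0,0,0,0.5,0.177,0.422,0.048,0,0,0,0.5,0.177,0.422,0.048,0,0,0,0.5,0.177,0.422,0.048,0,0,0,0.5,0.177,0.422,0.048,0,0,0,0.5,0.177,0.422,0.048,0,0,0,0.5],
)

```text
time_s: 40.35
eef_pos: [0.3786, 0.3108, 0.2012]
eef_rot: [0.0, 0.0, 1.0, -0.0]
wrist_force: [0.3, 0.6, 1.2]
opening: 0.505
grasp_force: 0.0
```

Emit:
carry_out(
  steps=[0,0.0005,0.04,0,0,0,0.5,0,0.0005,0.07,0,0,0,0.5,0,0.0005,0.085,0,0,0,0.5,0,0.0005,0.094,0,0,0,0.5,0,0.0005,0.099,0,0,0,0.5,0,0.0005,0.099,0,0,0,0.5,0,0.0005,0.099,0,0,0,0,0,0.0005,0.099,0,0,0,0,0,0.0005,0.099,0,0,0,0,0,0.0005,0.099,0,0,0,0,0,0.0005,0.099,0,0,0,0,0,0.0005,0.099,0,0,0,0],
)

```text
time_s: 41.55
eef_pos: [0.3788, 0.3122, 0.1032]
eef_rot: [0.001, -0.0, 1.0, 0.0]
wrist_force: [-0.7, -2.1, 6.4]
opening: 0.29
grasp_force: 59.8
```

```bash
python3 -c "
from h import *
print(pose()[:3,3].round(4),plan((.3783,.312,.1015,90),(.439,-.1195,.22,90)))
T=np.load('pics/w18.npy');i=cv2.imread('pics/w18_raw.png')
h=cv2.cvtColor(i,cv2.COLOR_BGR2HSV);b=((h[...,1]<60)&(h[...,2]>150)).astype(np.uint8)
n,l,st,ce=cv2.connectedComponentsWithStats(b)
for k in range(1,n):
  if st[k,4]>800: print(st[k],ce[k].round())
"
```

```text
[0.3788 0.3122 0.1032] [-0.0607 -0.4315 -0.1185 -0.    ]
[    0     0   341   232 13690] [234.  83.]
[ 352    0  130  105 1235] [422.  46.]
[ 545  174   95   24 1212] [604. 188.]
[297 193  50  30 805] [321. 209.]
[  449   261   191   136 13142] [567. 311.]
```

Emit:
carry_out(
  steps=[0,0,-0.04,0,0,0,0,0,0,-0.08,0,0,0,0,0,0,-0.118,0,0,0,0,-0.061,-0.432,-0.118,0,0,0,0,-0.061,-0.432,-0.118,0,0,0,0,-0.061,-0.432,-0.118,0,0,0,0,-0.061,-0.432,-0.118,0,0,0,0,-0.061,-0.432,-0.118,0,0,0,0,-0.061,-0.432,-0.118,0,0,0,0,-0.061,-0.432,-0.118,0,0,0,0,-0.061,-0.432,-0.118,0,0,0,0,-0.061,-0.432,-0.118,0,0,0,0,-0.061,-0.432,-0.118,0,0,0,0,-0.061,-0.432,-0.118,0,0,0,0,-0.061,-0.432,-0.118,0,0,0,0,-0.061,-0.432,-0.118,0,0,0,0],
)

```text
time_s: 43.15
eef_pos: [0.4387, -0.1186, 0.2197]
eef_rot: [-0.0, -0.001, 1.0, 0.0]
wrist_force: [-0.7, -0.0, -3.1]
opening: 0.282
grasp_force: 60.6
```

```bash
python3 -c "
from h import *
T=snap('wrist','w19',None,1.25);print(T.round(4))
i=cv2.imread('pics/w19_raw.png');band(i,T,'yellow',.035,60)
print(px([(.4393,-.1211,.041),(.5548,-.1095,.067)],'wrist',T).round(0))
h=cv2.cvtColor(i,cv2.COLOR_BGR2HSV)
print([(v,[int(u) for u in np.where((h[v,:,1]<60)&(h[v,:,2]>140)&(np.arange(640)>180)&(np.arange(640)<420))[0][[0,-1]]]) for v in (130,150,170,190)])
"
```

```text
[[-1.000e+00 -2.100e-03 -4.000e-04  4.387e-01]
 [-2.100e-03  1.000e+00  4.000e-04 -1.186e-01]
 [ 4.000e-04  4.000e-04 -1.000e+00  2.197e-01]
 [ 0.000e+00  0.000e+00  0.000e+00  1.000e+00]]
yellow c [0.5078 0.1238] rect [507.8 123.8] [17.2 36.7] yaw -30.1 px [613. 276.]
yellow c [0.4564 0.1194] rect [456.4 119.2] [10.6 28.6] yaw -6.6 px [623. 218.]
yellow c [0.5165 0.1435] rect [515.6 144.1] [10.3 16. ] yaw -89.9 px [634. 286.]
[[318. 198.]
 [332. 350.]]
[(130, [203, 395]), (150, [205, 394]), (170, [207, 393]), (190, [181, 418])]
```

```bash
python3 -c "
from h import *
T=np.load('pics/w19.npy');i=cv2.imread('pics/w19_raw.png');h=cv2.cvtColor(i,cv2.COLOR_BGR2HSV).astype(int)
E=[]
for v in (100,120,140,160):
  nb=~((h[v,:,0]>95)&(h[v,:,0]<125)&(h[v,:,1]>70)); nb=cv2.morphologyEx(nb[None].astype(np.uint8),cv2.MORPH_OPEN,np.ones((1,9)))[0]
  d=np.flatnonzero(np.diff(np.r_[0,nb,0]));print(v,d)
c=np.array([.497,-.1143]);u=np.array([np.cos(np.radians(5.6)),np.sin(np.radians(5.6))]);n=np.array([-u[1],u[0]])
for s in(-.1,-.05):print(px([np.r_[c+s*u-.025*n,.015],np.r_[c+s*u+.025*n,.015]],'wrist',T).round(1))
"
```

```text
100 [508 640]
120 [505 640]
140 [  0 113 282 353 503 640]
160 [282 369 468 488 500 640]
[[282.9 141.6]
 [345.5 135.5]]
[[290.4 201.4]
 [350.  195.9]]
```

Emit:
carry_out(
  steps=[0,-0.0012,0.03,0,0,0,0,0,-0.0012,0.06,0,0,0,0,0,-0.0012,0.08,0,0,0,0,0,-0.0012,0.09,0,0,0,0,0,-0.0012,0.096,0,0,0,0,0,-0.0012,0.099,0,0,0,0,0,-0.0012,0.101,0,0,0,0,0,-0.0012,0.1025,0,0,0,0,0,-0.0012,0.1025,0,0,0,0],
)

```text
time_s: 44.1
eef_pos: [0.4395, -0.1215, 0.1183]
eef_rot: [0.001, -0.0, 1.0, -0.0]
wrist_force: [-0.9, 0.3, 0.9]
opening: 0.282
grasp_force: 61.0
```

Emit:
carry_out(
  steps=[0,0,0,0,0,0,0.5,0,0,0,0,0,0,0.5,0,0,0,0,0,0,0.5,0,0,0,0,0,0,0.5,0,0,-0.02,0,0,0,0.5,0,0,-0.05,0,0,0,0.5,0.04,-0.02,-0.1,0,0,0,0.5,0.04,-0.02,-0.13,0,0,0,0.5,0.04,-0.02,-0.13,0,0,0,0.5,0.04,-0.02,-0.13,0,0,0,0.5],
)

```text
time_s: 45.1
eef_pos: [0.3993, -0.1417, 0.2486]
eef_rot: [0.001, 0.0, 1.0, -0.001]
wrist_force: [-0.7, -0.6, -0.3]
opening: 0.498
grasp_force: 0.0
```

```bash
python3 -c "
from h import *
T=snap('wrist','w20',(180,0,500,250),2.4);print(T.round(4))"
```

```text
[[-1.000e+00  5.000e-04  2.800e-03  3.993e-01]
 [ 5.000e-04  1.000e+00 -1.900e-03 -1.417e-01]
 [-2.800e-03 -1.900e-03 -1.000e+00  2.486e-01]
 [ 0.000e+00  0.000e+00  0.000e+00  1.000e+00]]
```

View pics/w20.png

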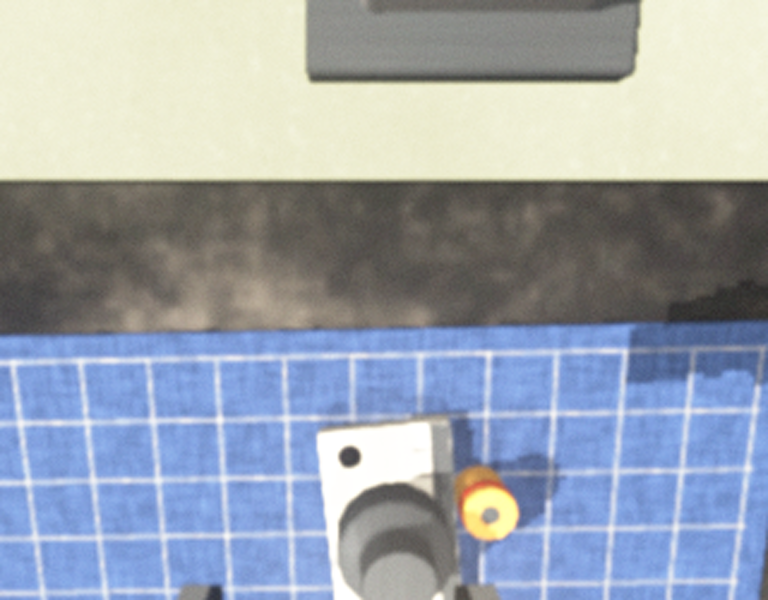

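Image: near weight upright on the bar, its edge at the near post (≈457,490). One last gentle push mid-bar to make sure both posts are touched.

```bash
python3 -c "
from h import *
print(pose()[:3,3].round(4),plan((.3992,-.1416,.248,90),(.497,-.1143,.078,95.6)))"
```

```text
[ 0.3988 -0.1412  0.2473] [-0.0978  0.0273  0.17   -0.0977]
```

Emit:
carry_out(
  steps=[-0.098,0.027,0.03,0,0,-0.098,0.8,-0.098,0.027,0.05,0,0,-0.098,0.8,-0.098,0.027,0.07,0,0,-0.098,0.8,-0.098,0.027,0.07,0,0,-0.098,0.8,-0.098,0.027,0.07,0,0,-0.098,0.8,-0.098,0.027,0.07,0,0,-0.098,0.8],
)

```text
time_s: 45.75
eef_pos: [0.4966, -0.1143, 0.1778]
eef_rot: [-0.0, -0.049, 0.999, -0.0]
wrist_force: [0.1, 0.1, 0.5]
opening: 0.798
grasp_force: 0.0
```

```bash
python3 -c "
from h import *
T=snap('wrist','w21');print(T.round(4));i=cv2.imread('pics/w21_raw.png');h=cv2.cvtColor(i,cv2.COLOR_BGR2HSV).astype(int)
for v in range(20,260,24):
  nb=~((h[v,:,0]>95)&(h[v,:,0]<125)&(h[v,:,1]>70)); nb=cv2.morphologyEx(nb[None].astype(np.uint8),cv2.MORPH_OPEN,np.ones((1,9)))[0]
  d=np.flatnonzero(np.diff(np.r_[0,nb,0]));print(v,d)
  
c=np.array([.497,-.1143]);u=np.array([np.cos(np.radians(5.6)),np.sin(np.radians(5.6))]);n=np.array([-u[1],u[0]])
for s in(-.09,-.058,-.02,0,.03):print(s,px([np.r_[c+s*u-.025*n,.015],np.r_[c+s*u+.025*n,.015]],'wrist',T).round(1).tolist())
"
```

```text
[[-9.952e-01 -9.800e-02 -2.000e-04  4.966e-01]
 [-9.800e-02  9.952e-01 -1.000e-04 -1.143e-01]
 [ 2.000e-04 -1.000e-04 -1.000e+00  1.778e-01]
 [ 0.000e+00  0.000e+00  0.000e+00  1.000e+00]]
20 [402 435 566 640]
44 [209 243 560 640]
68 [ 34  71 279 360 491 523 554 640]
92 [280 391 547 640]
116 [173 208 281 358 360 391 542 640]
140 [ 36  77 281 358 474 505 536 640]
164 [282 381 529 640]
188 [238 357 523 640]
212 [148 183 283 358 517 640]
236 [ 73 108 285 356 472 498 511 640]
-0.09 [[281.4, 69.9], [359.9, 69.9]]
-0.058 [[283.0, 121.2], [358.3, 121.2]]
-0.02 [[284.7, 177.0], [356.6, 177.1]]
0 [[285.5, 204.5], [355.8, 204.5]]
0.03 [[286.6, 243.3], [354.6, 243.4]]
```

Emit:
carry_out(
  steps=[0,0,0.03,0,0,0,0.8,0,0,0.06,0,0,0,0.8,0,0,0.08,0,0,0,0.8,0,0,0.09,0,0,0,0.8,0,0,0.097,0,0,0,0.8,0,0,0.1,0,0,0,0.8,0,0,0.1,0,0,0,0.7,0,0,0.1,0,0,0,0.7,0,0,0.1,0,0,0,0.7,0,0.001,0.1,0,0,0,0.7,0,0.002,0.1,0,0,0,0.7,0,0.003,0.1,0,0,0,0.7,0,0.004,0.1,0,0,0,0.7,0,0.004,0.1,0,0,0,0.7],
)

```text
time_s: 47.2
eef_pos: [0.4965, -0.1102, 0.0774]
eef_rot: [-0.0, -0.049, 0.999, -0.0]
wrist_force: [-1.0, -1.2, 0.3]
opening: 0.703
grasp_force: 0.5
```

Emit:
carry_out(
  steps=[0,0.001,0,0,0,0,0.7,0,0.002,0,0,0,0,0.7,0,0.0025,0,0,0,0,0.7,0,0.003,0,0,0,0,0.7,0,0.0035,0,0,0,0,0.7,0,0.0035,0,0,0,0,0.7],
)

```text
time_s: 47.8
eef_pos: [0.4965, -0.1095, 0.0777]
eef_rot: [0.0, -0.049, 0.999, -0.002]
wrist_force: [-2.5, -15.0, -3.8]
opening: 0.701
grasp_force: 7.1
```

Emit:
carry_out(
  steps=[0,0.001,0,0,0,0,0.7,0,-0.002,0,0,0,0,0.7,0,-0.004,0,0,0,0,0.75,0,-0.004,0,0,0,0,0.8,0,-0.004,-0.02,0,0,0,0.8,0,-0.004,-0.06,0,0,0,0.8,0,-0.004,-0.1,0,0,0,0.8,0.03,-0.004,-0.15,0,0,0,0.8,0.08,-0.004,-0.2,0,0,0,0.8,0.08,-0.004,-0.2,0,0,0,0.8,0.08,-0.004,-0.2,0,0,0,0.8],
)

```text
time_s: 48.9
eef_pos: [0.4167, -0.1187, 0.2806]
eef_rot: [0.002, -0.049, 0.999, -0.002]
wrist_force: [2.3, -0.4, 0.0]
opening: 0.799
grasp_force: 0.0
```

```bash
python3 -c "
from h import *
T=snap('wrist','w22');print(T.round(4));i=cv2.imread('pics/w22_raw.png');h=cv2.cvtColor(i,cv2.COLOR_BGR2HSV).astype(int)
L=[]
for v in range(100,330,10):
  nb=~((h[v,:,0]>95)&(h[v,:,0]<125)&(h[v,:,1]>70)); nb=cv2.morphologyEx(nb[None].astype(np.uint8),cv2.MORPH_OPEN,np.ones((1,15)))[0]
  d=np.flatnonzero(np.diff(np.r_[0,nb,0]));a=[k for k in d[::2] if 260<k<310]
  if a:L.append((a[0],v))
p=ray('wrist',L,.015,T)[:,:2];k=np.polyfit(p[:,0],p[:,1],1);r=p[:,1]-np.polyval(k,p[:,0]);ok=abs(r)<.0015;k=np.polyfit(p[ok,0],p[ok,1],1)
print(len(L),ok.sum(),np.degrees(np.arctan(k[0])))
for q in((.425,-.0863),(.5618,-.0728)):print((q[1]-np.polyval(k,q[0]))/np.hypot(1,k[0]))
# weights: dark blobs vs predicted foot/knob
print(px([(.4393,-.1212,.067),(.5553,-.1106,.067)],'wrist',T).round())
dk=((h[...,2]<140)&(h[...,1]<60)).astype(np.uint8);n,l,st,ce=cv2.connectedComponentsWithStats(dk)
for k in range(1,n):
  if 200<st[k,4]<9000: print(st[k],ce[k].round())
i=ctrl.camera('top')[:,:,::-1].copy()
for c in HUE: band(i,None,c,.042,20,'top')
"
```

```text
[[-0.9952 -0.0977  0.0051  0.4167]
 [-0.0977  0.9952 -0.003  -0.1187]
 [-0.0047 -0.0035 -1.      0.2806]
 [ 0.      0.      0.      1.    ]]
19 9 6.020693718712786
0.06232086997506589
0.06139777430802014
[[316. 210.]
 [316. 324.]]
[ 310    0  138   40 4519] [381.  16.]
[ 297  157   58   60 1176] [325. 189.]
[554 248  34  14 267] [572. 254.]
[ 297  272   62   51 1464] [324. 297.]
red c [0.4877 0.4276] rect [489.9 428.1] [86.9 24.3] yaw 89.8 px [192. 187.]
red c [0.8595 0.3388] rect [860.6 339.5] [29.2 26.5] yaw 0.5 px [224.  85.]
red c [0.5194 0.3355] rect [516.9 336.1] [31.7 20.9] yaw 0.7 px [220. 178.]
yellow c [0.5142 0.1439] rect [514.1 143.4] [34.1 17.4] yaw 0.7 px [276. 180.]
yellow c [0.4614 0.1423] rect [461.1 142.1] [ 9.5 34.1] yaw -5.7 px [276. 196.]
green c [0.5174 0.2735] rect [517.7 272.9] [27.8 14. ] yaw 0.7 px [238. 179.]
blue c [0.5175 0.208 ] rect [516.7 208.1] [27.8 17.4] yaw 0.7 px [257. 179.]
blue c [0.4594 0.2063] rect [459.7 205.7] [27.3  6.9] yaw 0.7 px [257. 196.]
```

```bash
python3 -c "
from h import *
for _ in range(4): ctrl.camera('top')
T=snap('wrist','w23');print(T.round(4)[:3,2]);i=cv2.imread('pics/w23_raw.png');h=cv2.cvtColor(i,cv2.COLOR_BGR2HSV).astype(int)
L=[]
for v in range(100,330,6):
  nb=~((h[v,:,0]>95)&(h[v,:,0]<125)&(h[v,:,1]>70)); nb=cv2.morphologyEx(nb[None].astype(np.uint8),cv2.MORPH_OPEN,np.ones((1,15)))[0]
  d=np.flatnonzero(np.diff(np.r_[0,nb,0]));a=[k for k in d[::2] if 260<k<310]
  if a:L.append((a[0],v))
p=ray('wrist',L,.015,T)[:,:2];d=np.array([np.cos(np.radians(5.6)),np.sin(np.radians(5.6))]);n=np.array([-d[1],d[0]])
print(np.c_[p[:,0],(np.array([.4934,-.0796])-p)@n].round(4).tolist())
"
```

```text
[-0.0023  0.0016 -1.    ]
[[0.362, 0.0752], [0.3731, 0.0765], [0.3956, 0.0764], [0.4, 0.0621], [0.4059, 0.0623], [0.4117, 0.0615], [0.4192, 0.0773], [0.4237, 0.0618], [0.4298, 0.0619], [0.4359, 0.0621], [0.4421, 0.0622], [0.4483, 0.0614], [0.4547, 0.0615], [0.4611, 0.0617], [0.4676, 0.0618], [0.4741, 0.062], [0.4807, 0.0622], [0.4895, 0.0842], [0.494, 0.0614], [0.5009, 0.0616], [0.5078, 0.0618], [0.5147, 0.0619], [0.5218, 0.0621], [0.5288, 0.0612], [0.5361, 0.0624], [0.5433, 0.0615], [0.5507, 0.0617], [0.5586, 0.0662], [0.5655, 0.0609], [0.5732, 0.0611], [0.5814, 0.0668], [0.5889, 0.0636], [0.5967, 0.0638]]
```

```bash
python3 -c "
from bench import ctrl
print(ctrl.hand_in())"
```

```text
the job is handed in; nothing more can be done
None
```

I handed the job in at about 49 s. All four blocks are in their own slots, the straightedge is against both posts (it stopped hard when pushed with 15 N and lies parallel to the post line), and both weights stand upright on it, one on each half. I did not touch the calliper, screwdriver or pen, and the hand-in gave no verdict.

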